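Fit the range knob of a red control unit onto its D-shaft and set it to the dot

TASK

Take the light grey knob with the red pointer out of the small black tray and fit it onto the bare D-shaft of the red control unit: feel for the angle at which the flats line up, then push it straight down until it snaps fully home, without forcing it. Then turn the fitted knob clockwise until its red pointer points at the white dot on the panel, and let go. Leave everything else on the bench where it is.

Things in the scene. Friction and masses are not known exactly. Their poses are not given: they have to be found in the camera images.
- knob: Loose light grey round knob, 42 mm across, 32 mm tall, about 40 g, standing upright, bore down, on the floor of the small black tray. Origin: centre of its underside; z up along its axis; x along the red pointer line on its top. The D-shaped bore opens at the underside: 19.2 mm across, 20 mm deep, its flat 3.6 mm from the axis on the pointer's side (+x).
- knob_band (a point): On the knob's axis, 26 mm above its underside: middle of the smooth round band (20 to 32 mm above the underside, 42 mm across) by which to grip it. Below the band the knob is many-sided and slightly thinner.
- knob_tip (a point): Outer end of the red pointer on the knob's top: 18 mm from the knob's axis along its x, 32 mm above its underside.
- unit: Red control unit 200 x 160 x 70 mm (x, y, z), fixed, lying face up, panel 70 mm above the table. Origin: centre of its underside, z up. Its D-shaft stands on the panel at x = -30 mm, y = +30 mm from the origin.
- collar (a point): On the shaft's axis, top face of the steel collar (32 mm across, 74 mm above the table) on which the knob's underside rests when home; axes parallel to the unit's. The knob slides freely down from the shaft's end by about 6 mm, to 11 mm above here; then two sprung catches resist with about 5 to 12 N until about 3 mm above here, where they snap and hold it.
- shaft_end (a point): Top of the aluminium D-shaft, on its axis, 17 mm above the collar; axes parallel to the unit's, not the shaft's. Shaft 18 mm thick, flat 3 mm from the axis: 0.6 mm clearance in the bore. Its top edge is chamfered 2 mm on the round side, square along the flat. The knob goes on only within about 0.15 to 0.2 rad of the right angle; at others its underside stands on the shaft here, within 2 mm.
- mark (a point): White dot, 6 mm across, on the panel 30 mm from the shaft along the unit's +x; the knob is set when its pointer lies along +x. The shaft turns about z against 0.05 N m friction and stays put; its angle is not measured. At the start its flat faces 0.4 to 2.0 rad anticlockwise (from above) of the dot; it can turn from 0.6 rad clockwise to 2.5 rad anticlockwise of it.
- tray: Small black tray, fixed, 140 x 260 mm, rim 12 mm high, 4 mm floor and walls, a divider across the middle (at y = 0, running along x). The knob stands near the middle of one half, 65 mm from the tray's centre along its y. Origin: centre of its underside.
- spare_cap: Black round cap, 48 mm across, 22 mm tall, in the other half of the tray. Leave it alone. Origin: centre of its underside.
- battery: Blue battery pack, 50 x 80 x 18 mm, beyond the unit; bystander.
- mouse: Black computer mouse, 95 x 56 x 32 mm, on the right; bystander.
- carton: Small brown carton, 90 x 70 x 60 mm, on the right; bystander.
- screwdriver: Screwdriver, 170 mm long, lying beyond the small tray; bystander.

How it is judged:
On the way:
1. the knob is pushed fully home on the shaft (snapped, its underside on the collar) (z of knob in the frame of collar below 0.0015 m and horizontal distance between knob and collar below 0.0025 m and angle between knob's own z axis and vertical below 0.07 rad), for 0.2 s.
At the end, for the whole second after the job is handed in: The knob is home on the shaft (underside within 1.5 mm of the collar, centred within 2.5 mm, tilted less than 0.07 rad), its pointer at the white dot (pointer's end within 3 mm sideways of the line from the shaft to the dot, about 10 degrees), at rest and released (all of step 1 and y of knob_tip in the frame of mark between -0.003 and 0.003 m and x of knob_tip in the frame of mark above -0.022 m and linear speed of knob below 0.01 m/s and angular speed of knob below 0.1 rad/s); the robot touches nothing.
It fails at once if the knob is forced: it presses on the unit or its shaft with more than 40 N (contact force between knob and unit above 40 N).
It fails at once if a bystander (spare cap, battery, mouse, carton, screwdriver) is moved by more than 15 mm (distance of any of spare_cap, battery, mouse, carton, screwdriver from where it was at the start of the episode above 0.015 m).
It also fails if it takes over 67 s, if anything falls off the work surface, if the arm or the gripper's body presses on something with over 40 N, if the wrist force passes 120 N, or if a joint passes its speed limit or range.

ROBOT

A 6-joint arm with a two-finger parallel gripper is mounted at the origin on the work surface. World frame = base frame: x ahead of the robot, y to its left, z up, the work surface at z = 0. Lengths are in m, angles in rad, forces in N, time in s.
With the tool pointing down it reaches from about 0.25 to 0.725 m from the base axis. Payload 9.7 kg.
Tool frame: the origin (TCP) lies midway between the tips of the shut fingers; the grasp point (between the pads) lies 19 mm behind it; z points along the fingers, x is the direction in which the jaws open and shut, and the axes are right-handed (so a half turn about z gives the same grasp; the last joint's range is limited). The gripper opens to 85 mm and grips with 20 to 120 N. Pads are 22 mm wide; open, the fingers measure 114 mm over their backs; the gripper's body (76 mm by 85 mm) begins 54 mm behind the grasp point. The pads swing forward as they close: fully open they stand 13 mm farther back than shut.
Start: joints at [1.187, 0.087, 0.176, 1.66, 0, 1.571], TCP at [0.206, 0.51, 0.231] pointing down, gripper open.
Joint ranges: [-3.13, 3.13], [-0.85, 1.81], [-1.15, 1.24], [-2.2, 2.28], [-1.44, 1.52], [-3.14, 3.14]. Speed limits (rad/s): [2.22, 2.22, 2.57, 3.14, 3.14, 3.14].

INTERFACE

Orientations are given as [roll, pitch, yaw] about the fixed x, y, z axes, in that order (R = Rz(yaw) Ry(pitch) Rx(roll)).
In Python, from station import robot gives the robot as it stands.
- The arm moves only by the tool drive_tool, never from a script. Its argument "series" is a list of rows, each an object of numbers: "jaw": the gripper's target within -1 to 1 (shut at 1, half-way at 0, fully open at -1); "dx", "dy", "dz": the shift along the tool's x, y, z in mm; "rx", "ry", "rz": the turn, a rotation vector about the tool's x, y, z in degrees. A call has 1 to 8 rows; each row is the pose to reach, as a shift and turn from the pose commanded when the call began, along the tool's axes at that moment; what a row does not reach only later rows make up. A row lasts 1/8 s, in which the tool goes at most 62.5 mm and 10.7 degrees, less where a joint would pass 70% of its speed; a pose out of reach is approached as far as the arm can. A call with a gripper value outside its range is refused whole. The fingers move at their own pace and stop on an object; "squeeze" is the grip in N (left out, the last holds). Time passes only in rows, so rows that repeat a pose let the fingers close. It gives the time, the measured TCP pose, the force and the opening at its end, in the units of the state.
- robot.get_obs(): the state, without advancing time (a new reading comes with each control period).
- robot.snapshot(name): name is "side" or "top"; returns a dict with "pixels" (384x512x3 uint8, red, green, blue), "vfov" (degrees; the focal length in pixels is half the picture's height over the tangent of half this angle, whatever the lens; pixels are square), "cx", "cy" (the principal point, pixels), "dist_coeffs" ([k1, k2, p1, p2, k3] as OpenCV has them; the pictures are not rectified), "extrinsics" (4x4, takes a point from world to camera coordinates). Camera axes: x right, y up, looking along -z (the intrinsics and any distortion apply to the point x, -y, -z); pixel columns grow to the right and rows downward; lengths in m; the calibration is good to about 2 mm. A picture is of the moment at which its call begins. There is no depth.
- robot.sign_off(): hands the job in, once; it reports no verdict.
The state is a dict: "time": time; "joint_positions": joint angles; "joint_velocities": joint speeds; "joint_torque": joint torques, N m; "tcp_pos": TCP position; "orientation": TCP orientation; "force": force on the tool from outside, world axes, zero at the start; "wrist_torque": the same for the moment, N m; "gripper_width": opening from 0.0 (shut) to 1.0 (fully open).
Only numpy, scipy, OpenCV 4.12 (cv2) and the standard library are available. Lean on these libraries where they do the work, as an engineer would, in place of code of your own. Each camera call takes 0.05 s, during which the arm holds its last target.

## Working session

There is one attempt and no reset: what is moved stays moved. The work goes in short steps, Python scripts to look and compute and a tool call to move; the robot and the scene stay as the last step left them, time stands still between calls to the robot, and variables do not carry over. Pictures are saved under pics/ and viewed, and the job is handed in when it is done.

Besides the shell and the picture viewer there is one more tool, called after "Request:" in YAML: its name, and indented under it one key for each argument. drive_tool: Moves the arm, as the interface text tells. Its arguments: {"type":"object","properties":{"series":{"type":"array"},"squeeze":{"type":"number"}},"required":["series"]}

```bash
ls; mkdir -p pics; python3 - <<'E'
from station import robot
import cv2
print(robot.get_obs())
for n in("side","top"):
    s=robot.snapshot(n)
    cv2.imwrite(f"pics/{n}0.png",s["pixels"][:,:,::-1])
    print(n,{k:v for k,v in s.items() if k!="pixels"})
E
```

```text
pics
{'time': 0.0, 'joint_positions': array([ 1.18701064e+00,  8.74721440e-02,  1.75095768e-01,  1.65979903e+00,
       -2.60063911e-05,  1.57081666e+00]), 'joint_velocities': array([ 0.0003187 , -0.00093194, -0.00028266, -0.00103231, -0.00261187,
       -0.00095016]), 'joint_torque': array([-1.98580470e-03, -5.20403767e+01,  4.64796031e+01,  1.67921913e-02,
       -2.01810935e-04, -3.41937465e-06]), 'tcp_pos': array([0.20585488, 0.509763  , 0.23055675]), 'orientation': array([3.14156662e+00, 1.37907741e-03, 1.18699031e+00]), 'force': array([-0.04820308, -0.38437113, -0.2954611 ]), 'wrist_torque': array([-0.01619211, -0.0104573 ,  0.05748047]), 'gripper_width': 1.0009273225413151}
side {'vfov': 43.94101508941385, 'cx': 256.9799472259243, 'cy': 191.6282950196488, 'dist_coeffs': array([-0.04551157,  0.        ,  0.        ,  0.        ,  0.        ]), 'extrinsics': array([[ 0.9560149 , -0.29328287, -0.0045457 , -0.53554982],
       [ 0.20496156,  0.65686716,  0.72561442, -0.13197481],
       [-0.20982435, -0.6946299 ,  0.68808651, -1.48314681],
       [ 0.        ,  0.        ,  0.        ,  1.        ]])}
top {'vfov': 44.39828962516203, 'cx': 256.80907340651623, 'cy': 189.08113452257746, 'dist_coeffs': array([0.04737237, 0.        , 0.        , 0.        , 0.        ]), 'extrinsics': array([[-0.01871315, -0.99979667, -0.00751222, -0.04707514],
       [ 0.98103411, -0.01981078,  0.19282016, -0.56657741],
       [-0.19292978, -0.00376147,  0.98120536, -1.13147743],
       [ 0.        ,  0.        ,  0.        ,  1.        ]])}
```

View pics/side0.png

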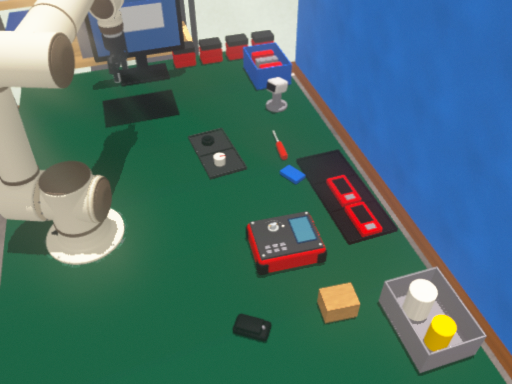

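View pics/top0.png

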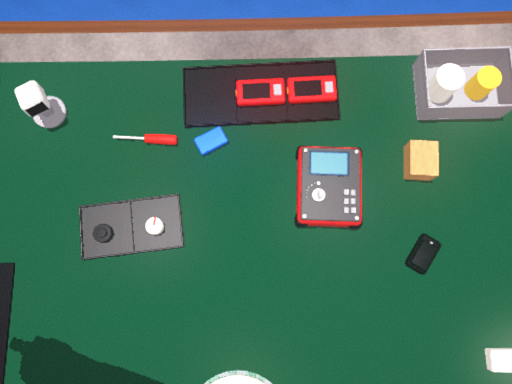

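Both views show the knob in the tray (side ≈(219,159), top ≈(154,226)), and the shaft on the unit (side ≈(273,227), top ≈(319,195)). I'll crop and enlarge these areas.

```bash
python3 - <<'E'
import cv2,numpy as np
s=cv2.imread('pics/side0.png');t=cv2.imread('pics/top0.png')
f=lambda im,x,y,w,h:cv2.resize(im[y:y+h,x:x+w],(400,300),interpolation=cv2.INTER_CUBIC)
o=np.vstack([np.hstack([f(s,185,125,64,48),f(s,240,205,96,72)]),np.hstack([f(t,122,202,64,48),f(t,282,140,96,72)])])
cv2.imwrite('pics/crop0.png',o)
E
```

```text
(no output)
```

View pics/crop0.png

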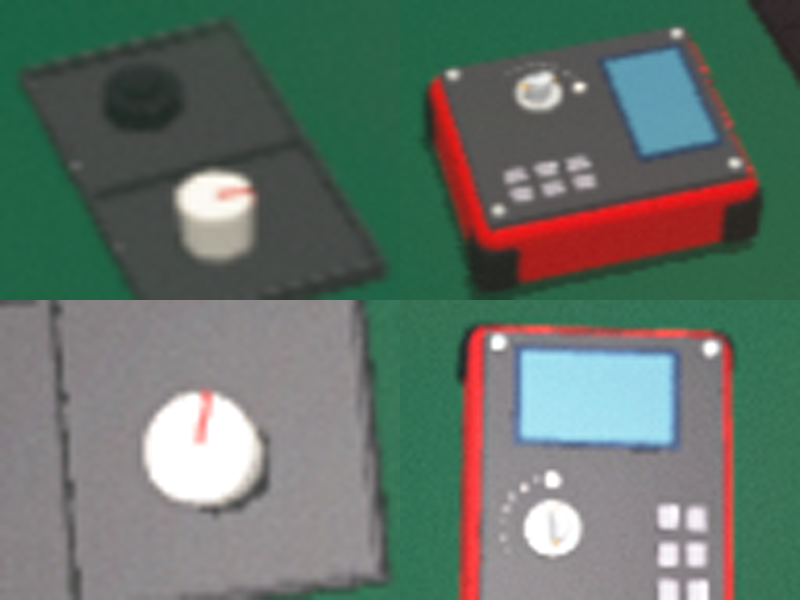

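```bash
cat > h.py <<'E'
import numpy as np,cv2
from station import robot
def snap(n):
    s=robot.snapshot(n);f=192/np.tan(np.radians(s['vfov']/2))
    s['K']=np.array([[f,0,s['cx']],[0,f,s['cy']],[0,0,1.]]);s['R']=s['extrinsics'][:3,:3];s['t']=s['extrinsics'][:3,3];s['C']=-s['R'].T@s['t'];return s
def ray(s,uv):
    p=cv2.undistortPoints(np.array([[uv]],float),s['K'],s['dist_coeffs'])[0,0]
    d=s['R'].T@np.array([p[0],-p[1],-1.]);return d/np.linalg.norm(d)
def plane(s,uv,z):
    d=ray(s,uv);return s['C']+d*(z-s['C'][2])/d[2]
def tri(s1,a,s2,b):
    d1,d2=ray(s1,a),ray(s2,b);m=np.linalg.lstsq(np.c_[d1,-d2],s2['C']-s1['C'],rcond=None)[0]
    p,q=s1['C']+m[0]*d1,s2['C']+m[1]*d2;return (p+q)/2,np.linalg.norm(p-q)
def proj(s,P):
    c=(s['R']@np.array(P).T).T+s['t'];c=c*[1,-1,-1]
    return cv2.projectPoints(c,np.zeros(3),np.zeros(3),s['K'],s['dist_coeffs'])[0][:,0]
def blobs(im,roi,fn,amin=4):
    x,y,w,h=roi;c=im[y:y+h,x:x+w].astype(int);m=fn(c).astype(np.uint8)
    n,l,st,ce=cv2.connectedComponentsWithStats(m,connectivity=4)
    r=[]
    for i in range(1,n):
        if st[i,4]>=amin: r.append((st[i,4],ce[i]+[x,y],st[i,:4]+[x,y,0,0]))
    return r
E
python3 - <<'E'
from h import *
S,T=snap('side'),snap('top')
print(S['C'],T['C'])
for n,s,r1,r2 in(('side',S,(205,145,30,30),(240,205,96,72)),('top',T,(135,210,40,35),(290,140,80,90))):
    im=s['pixels']
    print(n,'knob');
    for th in(140,190,225):
        print(th,[(b[0],b[1].round(2),b[2]) for b in blobs(im,r1,lambda c:c.min(2)>th)])
    print('red',[(b[0],b[1].round(2)) for b in blobs(im,r1,lambda c:c[:,:,0]-c[:,:,1]>40,2)])
    print('unit',[(b[0],b[1].round(2),b[2]) for b in blobs(im,r2,lambda c:c.min(2)>150,2)])
    print('scr',[(b[0],b[1].round(2),b[2]) for b in blobs(im,r2,lambda c:(c[:,:,2]-c[:,:,0]>40),20)])
E
```

```text
[ 0.22784305 -1.10061578  1.11386169] [ 0.33665514 -0.06254593  1.21910563]
side knob
140 [(np.int32(128), array([218.89, 158.45]), array([213, 152,  12,  14]))]
190 [(np.int32(59), array([218.61, 156.12]), array([214, 153,  11,   7]))]
225 [(np.int32(44), array([218.27, 156.07]), array([214, 153,  10,   7]))]
red [(np.int32(7), array([221.57, 155.29]))]
unit [(np.int32(5), array([305.8, 212.4]), array([305, 212,   3,   2])), (np.int32(5), array([252.2, 222.4]), array([251, 222,   3,   2])), (np.int32(75), array([273.  , 226.45]), array([268, 222,  11,   9])), (np.int32(5), array([282.8, 225.4]), array([282, 225,   3,   2])), (np.int32(11), array([281.73, 244.  ]), array([280, 243,   5,   3])), (np.int32(5), array([319.8, 243.6]), array([319, 243,   3,   2])), (np.int32(12), array([274.83, 245.  ]), array([273, 244,   5,   3])), (np.int32(10), array([267.3, 246.8]), array([266, 246,   4,   3])), (np.int32(11), array([283.64, 248.09]), array([282, 247,   4,   3])), (np.int32(10), array([276.3, 249.8]), array([275, 249,   4,   3])), (np.int32(10), array([268.8, 251. ]), array([267, 250
[... 1411 characters left out ...]
 6])), (np.int32(34), array([352.65, 200.5 ]), array([350, 198,   6,   6])), (np.int32(4), array([307.5, 199.5]), array([307, 199,   2,   2])), (np.int32(2), array([307.5, 204. ]), array([307, 204,   2,   1])), (np.int32(3), array([303.33, 205.67]), array([303, 205,   2,   2])), (np.int32(31), array([345.97, 209.39]), array([344, 206,   5,   7])), (np.int32(30), array([353. , 209.5]), array([351, 207,   5,   6])), (np.int32(28), array([304.18, 215.39]), array([302, 213,   6,   6])), (np.int32(18), array([356.22, 217.5 ]), array([354, 216,   5,   4])), (np.int32(2), array([310.5, 217. ]), array([310, 217,   2,   1]))]
scr [(np.int32(930), array([328.79, 162.98]), array([309, 151,  40,  25]))]
```

```bash
python3 - <<'E'
import cv2,numpy as np
s=cv2.imread('pics/side0.png');t=cv2.imread('pics/top0.png')
f=lambda im,x,y,w,h:cv2.resize(im[y:y+h,x:x+w],(400,300),interpolation=cv2.INTER_NEAREST)
o=np.vstack([np.hstack([f(s,205,147,28,21),f(s,258,215,32,24)]),np.hstack([f(t,140,214,28,21),f(t,303,179,32,24)])])
cv2.imwrite('pics/crop1.png',o)
E
```

```text
(no output)
```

View pics/crop1.png

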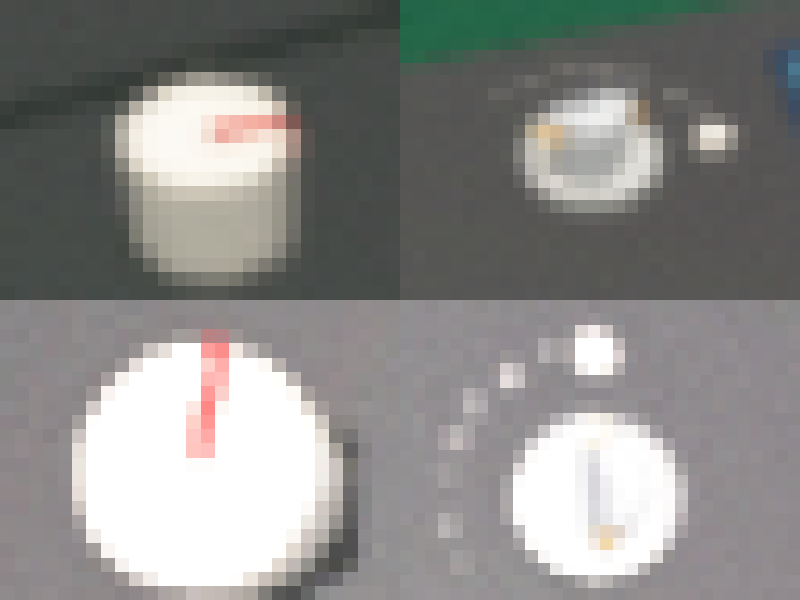

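```bash
python3 - <<'E'
from h import *
S,T=snap('side'),snap('top')
def face(s,roi,th):
    x,y,w,h=roi;c=s['pixels'][y:y+h,x:x+w].astype(int)
    m=((c[:,:,0]>th)).astype(np.uint8)   # red channel: includes pointer
    m=cv2.resize(s['pixels'][y:y+h,x:x+w,0],None,fx=8,fy=8,interpolation=cv2.INTER_CUBIC)>th
    cs=cv2.findContours(m.astype(np.uint8),cv2.RETR_EXTERNAL,cv2.CHAIN_APPROX_NONE)[0]
    k=max(cs,key=cv2.contourArea);e=cv2.fitEllipse(k)
    return (np.array(e[0])+.5)/8-.5+[x,y],np.array(e[1])/8,e[2]
a=face(S,(207,147,24,21),205);b=face(T,(141,213,25,23),205)
print(a,b);P,g=tri(S,a[0],T,b[0]);print('knobtop',P,g)
print('z.036 planes',plane(S,a[0],.036),plane(T,b[0],.036))
ra,rb=(221.57,155.29),(154.12,219.94)
print('pointer mid',tri(S,ra,T,rb)); 
for s,c,r in((S,a,ra),(T,b,rb)):
    d=plane(s,r,.036)-plane(s,c[0],.036);print('ptr ang',np.arctan2(d[1],d[0]),d)
prs={'scr':((302.05,229.05),(328.79,162.98)),'dot':((282.8,225.4),(317.44,182.92)),'c1':((305.8,212.4),(305.25,149.62)),'c2':((252.2,222.4),(304.18,215.39)),'c3':((319.8,243.6),(356.24,151.24)),'c4':((263,255),(356.22,217.5)),
'catchA':((269.34,225.3),(350.0,0)),}
for k,(u,v) in prs.items():
    if k[0]=='c' and k!='catchA' or k in('scr','dot'):
        P,g=tri(S,u,T,v);print(k,P.round(4),round(g,4),plane(S,u,.07)[:2].round(4),plane(T,v,.07)[:2].round(4))
# catches (orange): weighted centroids
for n,s,r in(('S',S,(262,217,22,16)),('T',T,(308,183,20,22))):
    x,y,w,h=r;c=s['pixels'][y:y+h,x:x+w].astype(float);sat=np.clip(np.minimum(c[:,:,0],c[:,:,1])-c[:,:,2]-12,0,None)
    print(n,[(i[1]+x,i[0]+y,round(sat[tuple(i)])) for i in np.argwhere(sat>3)])
E
```

```text
(array([218.91081524, 156.21151447]), array([ 7.56397724, 11.36436462]), 86.65253448486328) (array([153.65045261, 225.27244759]), array([17.58273506, 18.02874756]), 83.03021240234375)
knobtop [0.48102467 0.20392216 0.03607016] 0.0009689650502254335
z.036 planes [0.48055108 0.2040054  0.036     ] [0.48151811 0.20389393 0.036     ]
pointer mid (array([0.49239541, 0.20255143, 0.03906398]), np.float64(0.004438794866574451))
ptr ang 0.21111434341732813 [0.01034092 0.00221614 0.        ]
ptr ang -0.06250318606899126 [ 0.01351233 -0.00084567  0.        ]
scr [ 0.6256 -0.24    0.0707] 0.0001 [ 0.6259 -0.2394] [ 0.6257 -0.2401]
dot [ 0.5757 -0.2094  0.0707] 0.0013 [ 0.5766 -0.2088] [ 0.5752 -0.2094]
c1 [ 0.6603 -0.182   0.0734] 0.0009 [ 0.6612 -0.1791] [ 0.6617 -0.1824]
c2 [ 0.4933 -0.173   0.0731] 0.0013 [ 0.4934 -0.1702] [ 0.4943 -0.1734]
c3 [ 0.6533 -0.3095  0.0736] 0.0008 [ 0.6543 -0.3068] [ 0.6547 -0.3104]
c4 [ 0.4863 -0.2999  0.0723] 0.0003 [ 0.4867 -0.2981] [ 0.4867 -0.3004]
S [(np.int64(277), np.int64(223), 8), (np.int64(276), np.int64(224), 4), (np.int64(277), np.int64(224), 9), (np.int64(268), np.int64(225), 9), (np.int64(269), np.int64(225), 27), (np.int64(270), np.int64(225), 23), (np.int64(269), np.int64(226), 12), (np.int64(270), np.int64(226), 15)]
T [(np.int64(319), np.int64(197), 11), (np.int64(319), np.int64(198), 30)]
```

```bash
python3 - <<'E'
from h import *
S,T=snap('side'),snap('top')
C=np.array([.4810,.2039,.036])
for n,s,r in(('S',S,(210,148,20,20)),('T',T,(141,213,25,23))):
    x,y,w,h=r;c=s['pixels'][y:y+h,x:x+w].astype(float);d=c[:,:,0]-(c[:,:,1]+c[:,:,2])/2
    m=np.argwhere(d>20);P=np.array([plane(s,(j+x,i+y),.036)[:2] for i,j in m]);W=d[d>20]
    mu=np.average(P,axis=0,weights=W);u,_,_=np.linalg.svd(np.cov(P.T,aweights=W));v=u[:,0]
    far=P[np.argsort(-np.linalg.norm(P-C[:2],axis=1))[:2]]
    c0=plane(s,(218.91,156.21) if n=='S' else (153.65,225.27),.036)[:2]
    print(n,len(m),mu,'pca',np.arctan2(v[1]*np.sign(v[0]),abs(v[0])),'to mu',np.arctan2(*(mu-c0)[::-1]),np.linalg.norm(mu-c0))
# collar
for n,s,r,th in(('S',S,(262,215,19,20),140),('T',T,(308,184,21,21),200)):
    x,y,w,h=r;g=s['pixels'][y:y+h,x:x+w].min(2);m=(cv2.resize(g,None,fx=8,fy=8,interpolation=cv2.INTER_CUBIC)>th).astype(np.uint8)
    k=max(cv2.findContours(m,cv2.RETR_EXTERNAL,cv2.CHAIN_APPROX_NONE)[0],key=cv2.contourArea);e=cv2.fitEllipse(k)
    uv=(np.array(e[0])+.5)/8-.5+[x,y];print(n,uv,np.array(e[1])/8,'on z.074',plane(s,uv,.074))
Q=np.array([.545,-.2095]);print(proj(S,[[*Q,.074],[*Q,.091]]),proj(T,[[*Q,.074],[*Q,.091]]))
# catches
dz=.084
print('catch S',plane(S,(269.5,225.4),dz),plane(S,(277,223.5),dz),'T',plane(T,(319,197.7),dz))
E
```

```text
S 15 [0.49255256 0.2046474 ] pca -0.3521413676800389 to mu 0.052675956081770545 0.012018913271800274
T 18 [0.49499281 0.20302699] pca -0.13531015348731032 to mu -0.06437480611538064 0.01349642633266865
S [272.84080791 226.53074455] [ 9.28032303 10.92555237] on z.074 [ 0.54571781 -0.20773159  0.074     ]
T [318.16038704 194.28330421] [13.1472168  13.55409431] on z.074 [ 0.54565566 -0.2094579   0.074     ]
[[272.799405   227.00929667]
 [272.90696075 223.08461981]] [[318.18915446 194.54392332]
 [319.03090862 193.27723864]]
catch S [ 0.53474086 -0.20917305  0.084     ] [ 0.55812328 -0.20855281  0.084     ] T [ 0.53529895 -0.20984874  0.084     ]
```

Request:
drive_tool:
  series:
    - {"jaw": -1,"dx": -180.6,"dy": 369.7,"dz": 0}
    - {"jaw": -1,"dx": -180.6,"dy": 369.7,"dz": 0}
    - {"jaw": -1,"dx": -180.6,"dy": 369.7,"dz": 50}
    - {"jaw": -1,"dx": -180.6,"dy": 369.7,"dz": 100}
    - {"jaw": -1,"dx": -180.6,"dy": 369.7,"dz": 150}
    - {"jaw": -1,"dx": -180.6,"dy": 369.7,"dz": 150}
    - {"jaw": -1,"dx": -180.6,"dy": 369.7,"dz": 150}
    - {"jaw": -1,"dx": -180.6,"dy": 369.7,"dz": 150}
  squeeze: 40

```text
invalid input
```

Request:
drive_tool:
  series:
    - {"jaw": -1,"dx": -180.6,"dy": 369.7,"dz": 0,"rx": 0,"ry": 0,"rz": 0}
    - {"jaw": -1,"dx": -180.6,"dy": 369.7,"dz": 0,"rx": 0,"ry": 0,"rz": 0}
    - {"jaw": -1,"dx": -180.6,"dy": 369.7,"dz": 50,"rx": 0,"ry": 0,"rz": 0}
    - {"jaw": -1,"dx": -180.6,"dy": 369.7,"dz": 100,"rx": 0,"ry": 0,"rz": 0}
    - {"jaw": -1,"dx": -180.6,"dy": 369.7,"dz": 150,"rx": 0,"ry": 0,"rz": 0}
    - {"jaw": -1,"dx": -180.6,"dy": 369.7,"dz": 150,"rx": 0,"ry": 0,"rz": 0}
    - {"jaw": -1,"dx": -180.6,"dy": 369.7,"dz": 150,"rx": 0,"ry": 0,"rz": 0}
    - {"jaw": -1,"dx": -180.6,"dy": 369.7,"dz": 150,"rx": 0,"ry": 0,"rz": 0}
  squeeze: 40

```text
time: 1.4
tcp_pos: [0.4813, 0.2015, 0.0788]
orientation: [-3.139, 0.003, 1.184]
force: [-0.7, 0.4, 0.6]
gripper_width: 1.003
```

```bash
cat >> h.py <<'E'
def go(x=None,y=None,z=None,yaw=None):
    o=robot.get_obs();p=o['tcp_pos'];R=cv2.Rodrigues
    from scipy.spatial.transform import Rotation as Ro
    M=Ro.from_euler('xyz',o['orientation']).as_matrix()
    g=np.array([p[i] if v is None else v for i,v in enumerate((x,y,z))])
    print('t',o['time'],'tcp',p.round(4),'ori',o['orientation'].round(4),'F',o['force'].round(1),'w',round(o['gripper_width'],3),'j6',o['joint_positions'][5].round(3))
    yy=o['orientation'][2] if yaw is None else yaw
    Mg=Ro.from_euler('xyz',[np.pi,0,yy]).as_matrix()
    print('move mm',(M.T@(g-p)*1000).round(2),'rot deg',np.degrees(Ro.from_matrix(M.T@Mg).as_rotvec()).round(2))
def save(s,roi,name,k=8):
    x,y,w,h=roi;cv2.imwrite('pics/'+name,cv2.resize(s['pixels'][y:y+h,x:x+w,::-1],None,fx=k,fy=k,interpolation=cv2.INTER_NEAREST))
E
python3 - <<'E'
from h import *
S=snap('side');save(S,(180,105,90,75),'a1.png')
go(.481,.2039,.008)
E
```

```text
t 1.45 tcp [0.4816 0.2017 0.0789] ori [-3.1398e+00  2.4000e-03  1.1843e+00] F [ 0.1 -2.  -0.4] w 0.996 j6 0.783
move mm [ 1.99 -1.22 70.9 ] rot deg [-0.11  0.14 -0.  ]
```

View pics/a1.png

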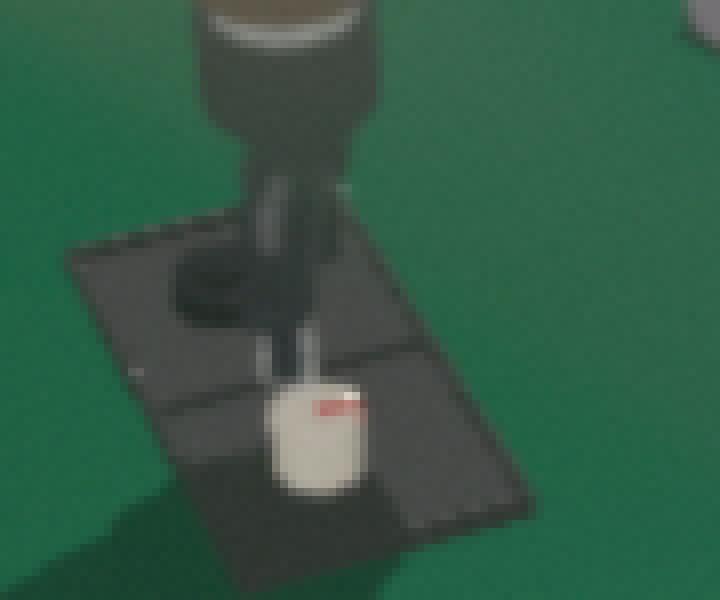

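Request:
drive_tool:
  series:
    - {"jaw": -1,"dx": 0,"dy": 0,"dz": 0,"rx": 0,"ry": 0,"rz": 0}
    - {"jaw": -1,"dx": 0,"dy": 0,"dz": 0,"rx": 0,"ry": 0,"rz": 0}

```text
time: 1.7
tcp_pos: [0.4811, 0.2054, 0.0827]
orientation: [3.14, -0.001, 1.188]
force: [0.6, -0.3, 0.1]
gripper_width: 0.998
```

```bash
python3 - <<'E'
from h import *
go(.481,.2039,.009)
E
```

```text
t 1.7 tcp [0.4811 0.2054 0.0827] ori [ 3.1404e+00 -1.5000e-03  1.1885e+00] F [ 0.6 -0.3  0.1] w 0.998 j6 0.786
move mm [-1.51  0.4  73.66] rot deg [ 0.07 -0.09 -0.  ]
```

Request:
drive_tool:
  series:
    - {"jaw": -1,"dx": 0,"dy": 0,"dz": 25,"rx": 0,"ry": 0,"rz": 0}
    - {"jaw": -1,"dx": 0,"dy": 0,"dz": 45,"rx": 0,"ry": 0,"rz": 0}
    - {"jaw": -1,"dx": 0,"dy": 0,"dz": 60,"rx": 0,"ry": 0,"rz": 0}
    - {"jaw": -1,"dx": 0,"dy": 0,"dz": 68,"rx": 0,"ry": 0,"rz": 0}
    - {"jaw": -1,"dx": 0,"dy": 0,"dz": 71,"rx": 0,"ry": 0,"rz": 0}
    - {"jaw": -1,"dx": 0,"dy": 0,"dz": 71,"rx": 0,"ry": 0,"rz": 0}
    - {"jaw": -1,"dx": 0,"dy": 0,"dz": 71,"rx": 0,"ry": 0,"rz": 0}
    - {"jaw": -1,"dx": 0,"dy": 0,"dz": 71,"rx": 0,"ry": 0,"rz": 0}

```text
time: 2.7
tcp_pos: [0.4814, 0.2041, 0.0107]
orientation: [3.141, -0.0, 1.187]
force: [-0.1, -0.1, -0.0]
gripper_width: 0.998
```

```bash
python3 - <<'E'
from h import *
S=snap('side');save(S,(180,105,90,75),'a2.png')
go(.481,.2039,.009)
E
```

```text
t 2.75 tcp [0.4813 0.2041 0.0106] ori [ 3.1413e+00 -3.0000e-04  1.1869e+00] F [ 0.8 -0.3  0.1] w 1.0 j6 0.785
move mm [-0.33 -0.2   1.6 ] rot deg [ 0.02 -0.02 -0.  ]
```

View pics/a2.png

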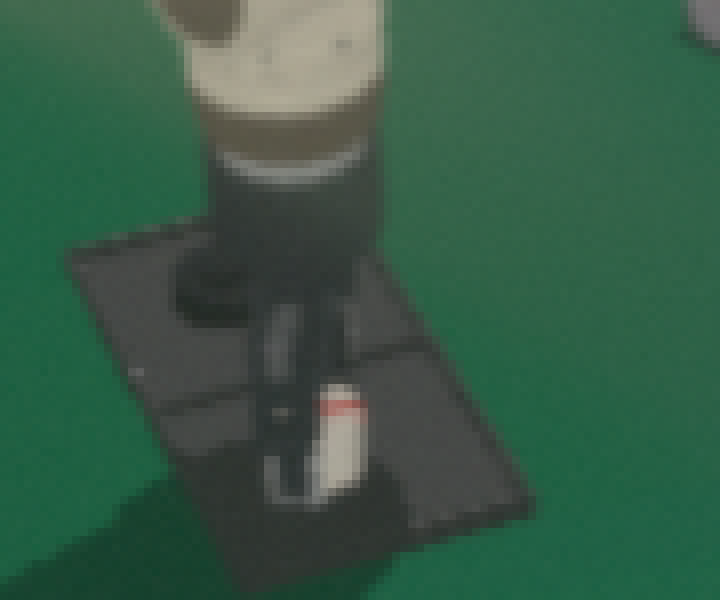

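Request:
drive_tool:
  series:
    - {"jaw": 0,"dx": 0,"dy": 0,"dz": 1,"rx": 0,"ry": 0,"rz": 0}
    - {"jaw": 1,"dx": 0,"dy": 0,"dz": 1,"rx": 0,"ry": 0,"rz": 0}
    - {"jaw": 1,"dx": 0,"dy": 0,"dz": 1,"rx": 0,"ry": 0,"rz": 0}
    - {"jaw": 1,"dx": 0,"dy": 0,"dz": 1,"rx": 0,"ry": 0,"rz": 0}
    - {"jaw": 1,"dx": 0,"dy": 0,"dz": 1,"rx": 0,"ry": 0,"rz": 0}
    - {"jaw": 1,"dx": 0,"dy": 0,"dz": 1,"rx": 0,"ry": 0,"rz": 0}
    - {"jaw": 1,"dx": 0,"dy": 0,"dz": 1,"rx": 0,"ry": 0,"rz": 0}
  squeeze: 40

```text
time: 3.62
tcp_pos: [0.4813, 0.2041, 0.0095]
orientation: [3.141, -0.0, 1.187]
force: [-0.6, -0.7, 4.5]
gripper_width: 0.476
```

```bash
python3 - <<'E'
from h import *
S=snap('side');save(S,(180,105,90,75),'a3.png')
go(.481,.2039,.009)
E
```

```text
t 3.675 tcp [0.4812 0.2041 0.0095] ori [ 3.1413e+00 -2.0000e-04  1.1870e+00] F [-0.2 -0.2  4.8] w 0.48 j6 0.785
move mm [-0.3  -0.13  0.5 ] rot deg [ 0.02 -0.01 -0.  ]
```

View pics/a3.png

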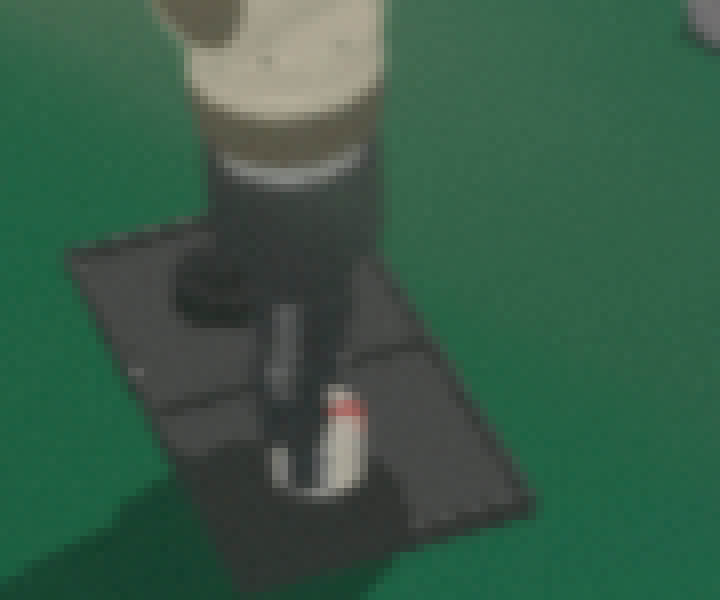

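Request:
drive_tool:
  series:
    - {"jaw": 1,"dx": 0,"dy": 0,"dz": -20,"rx": 0,"ry": 0,"rz": 0}
    - {"jaw": 1,"dx": 0,"dy": 0,"dz": -60,"rx": 0,"ry": 0,"rz": 0}
    - {"jaw": 1,"dx": -30,"dy": 18,"dz": -110,"rx": 0,"ry": 0,"rz": -8}
    - {"jaw": 1,"dx": -80,"dy": 48,"dz": -130,"rx": 0,"ry": 0,"rz": -18}
    - {"jaw": 1,"dx": -130,"dy": 78,"dz": -140,"rx": 0,"ry": 0,"rz": -28}
    - {"jaw": 1,"dx": -180,"dy": 107,"dz": -140,"rx": 0,"ry": 0,"rz": -38}
    - {"jaw": 1,"dx": -230,"dy": 137,"dz": -140,"rx": 0,"ry": 0,"rz": -48}
    - {"jaw": 1,"dx": -270,"dy": 161,"dz": -140,"rx": 0,"ry": 0,"rz": -58}

```text
time: 4.68
tcp_pos: [0.5289, -0.1055, 0.1489]
orientation: [-3.141, -0.0, 2.178]
force: [-0.0, -0.0, 0.7]
gripper_width: 0.478
```

```bash
python3 - <<'E'
from h import *
go(.5454,-.2094,.15,2.947)
E
```

```text
t 4.675 tcp [ 0.5289 -0.1055  0.1489] ori [-3.1414e+00 -3.0000e-04  2.1778e+00] F [-0.  -0.   0.7] w 0.478 j6 -0.804
move mm [-94.7  -45.7   -1.15] rot deg [-0.000e+00 -2.000e-02 -4.407e+01]
```

Request:
drive_tool:
  series:
    - {"jaw": 1,"dx": -45,"dy": -23,"dz": 0,"rx": 0,"ry": 0,"rz": -10}
    - {"jaw": 1,"dx": -75,"dy": -39,"dz": 0,"rx": 0,"ry": 0,"rz": -20}
    - {"jaw": 1,"dx": -90,"dy": -46,"dz": 0,"rx": 0,"ry": 0,"rz": -30}
    - {"jaw": 1,"dx": -92.5,"dy": -47.5,"dz": 0,"rx": 0,"ry": 0,"rz": -39}
    - {"jaw": 1,"dx": -92.5,"dy": -47.5,"dz": 0,"rx": 0,"ry": 0,"rz": -43}
    - {"jaw": 1,"dx": -92.5,"dy": -47.5,"dz": 10,"rx": 0,"ry": 0,"rz": -43}
    - {"jaw": 1,"dx": -92.5,"dy": -47.5,"dz": 25,"rx": 0,"ry": 0,"rz": -43}
    - {"jaw": 1,"dx": -92.5,"dy": -47.5,"dz": 35,"rx": 0,"ry": 0,"rz": -43}

```text
time: 5.68
tcp_pos: [0.5416, -0.2065, 0.1124]
orientation: [3.141, -0.002, 2.922]
force: [0.2, 1.0, -1.4]
gripper_width: 0.475
```

Request:
drive_tool:
  series:
    - {"jaw": 1,"dx": 0,"dy": 0,"dz": 5,"rx": 0,"ry": 0,"rz": 0}
    - {"jaw": 1,"dx": 0,"dy": 0,"dz": 5,"rx": 0,"ry": 0,"rz": 0}
    - {"jaw": 1,"dx": 0,"dy": 0,"dz": 5,"rx": 0,"ry": 0,"rz": 0}

```text
time: 6.05
tcp_pos: [0.5424, -0.2069, 0.1098]
orientation: [-3.142, 0.001, 2.923]
force: [-0.5, 0.8, -0.6]
gripper_width: 0.472
```

```bash
python3 - <<'E'
from h import *
S=snap('side');T=snap('top');save(S,(232,170,90,75),'b1s.png');save(T,(280,150,90,75),'b1t.png')
go(.5454,-.2094,.11,2.947)
E
```

```text
t 6.15 tcp [ 0.5425 -0.2069  0.1098] ori [-3.1415e+00  8.0000e-04  2.9228e+00] F [ 0.6 -0.3 -0.1] w 0.479 j6 -1.716
move mm [-3.42 -1.81 -0.18] rot deg [-0.01  0.05 -1.39]
```

View pics/b1s.png

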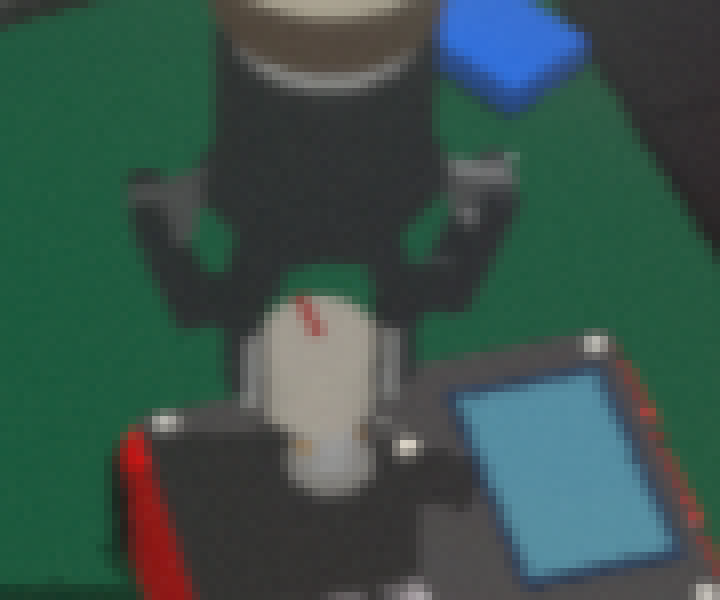

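View pics/b1t.png

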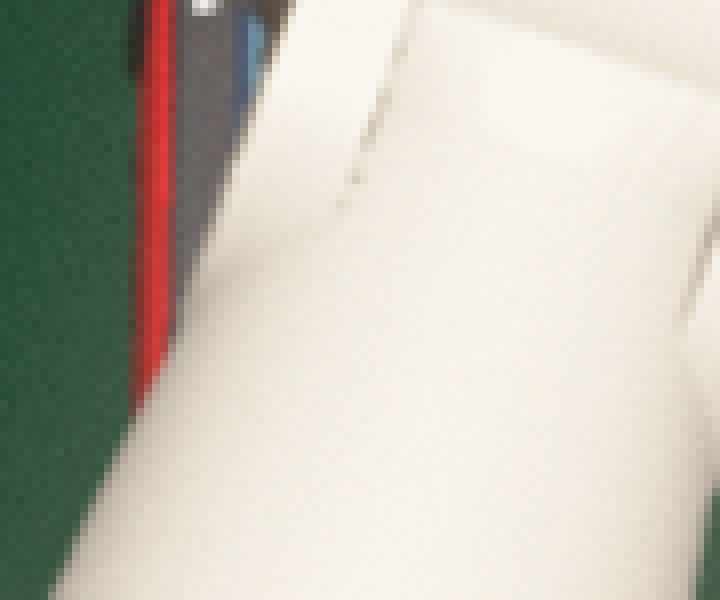

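Request:
drive_tool:
  series:
    - {"jaw": 1,"dx": -3.4,"dy": -1.8,"dz": 0,"rx": 0,"ry": 0,"rz": -1.4}
    - {"jaw": 1,"dx": -3.4,"dy": -1.8,"dz": 0,"rx": 0,"ry": 0,"rz": -1.4}
    - {"jaw": 1,"dx": -3.4,"dy": -1.8,"dz": 0,"rx": 0,"ry": 0,"rz": -1.4}

```text
time: 6.52
tcp_pos: [0.5452, -0.2094, 0.1093]
orientation: [3.142, -0.0, 2.947]
force: [0.0, 0.3, 0.1]
gripper_width: 0.472
```

```bash
python3 - <<'E'
from h import *
S=snap('side');save(S,(252,195,45,42),'b2s.png',14)
go(.5454,-.2094,.11,2.947)
z=robot.get_obs()['tcp_pos'][2]-.0055+.032
x,y,w,h=(260,200,25,20);c=S['pixels'][y:y+h,x:x+w].astype(float);d=c[:,:,0]-(c[:,:,1]+c[:,:,2])/2
m=np.argwhere(d>25);P=np.array([plane(S,(j+x,i+y),z)[:2] for i,j in m]);W=d[d>25]
mu=np.average(P,axis=0,weights=W);u,_,_=np.linalg.svd(np.cov(P.T,aweights=W));v=u[:,0]*np.sign(u[1,0])
print(len(m),[(j+x,i+y) for i,j in m],mu,'pca',np.arctan2(v[1],v[0]),'from tcp',np.arctan2(mu[1]+.2094,mu[0]-.5454),(mu-[.5454,-.2094])*1000)
# knob columns by row
g=S['pixels'].astype(int)
for r in range(207,225,2): print(r,g[r,258:288].min(1))
print(proj(S,[[.5454,-.2094,zz] for zz in(.074,.091,.1045,.136)]))
E
```

```text
t 6.575 tcp [ 0.5451 -0.2094  0.1093] ori [-3.1416e+00 -1.0000e-04  2.9471e+00] F [0.4 0.3 0.1] w 0.474 j6 -1.743
move mm [-0.29  0.01 -0.73] rot deg [-0.   -0.01  0.  ]
16 [(np.int64(270), np.int64(207)), (np.int64(270), np.int64(208)), (np.int64(271), np.int64(208)), (np.int64(272), np.int64(208)), (np.int64(270), np.int64(209)), (np.int64(271), np.int64(209)), (np.int64(272), np.int64(209)), (np.int64(270), np.int64(210)), (np.int64(271), np.int64(210)), (np.int64(272), np.int64(210)), (np.int64(273), np.int64(210)), (np.int64(271), np.int64(211)), (np.int64(272), np.int64(211)), (np.int64(273), np.int64(211)), (np.int64(272), np.int64(212)), (np.int64(273), np.int64(212))] [ 0.54348005 -0.19722881] pca 1.6088025967401252 from tcp 1.7272526384936142 [-1.91995121 12.17119125]
207 [43 43 45 44 44 45 45 45 46 47 49 61 54 78 97 95 85 75 63 48 37 39 43 47
 48 48 46 47 46 47]
209 [ 46  47  46  45  43  45  46  49  72 112 133 133 109  77 109 138 143 143
 141 136 112  67  45  43  46  49  47  46  46  40]
211 [ 43  38  41  43  45  45  49  68 115 141 143 143 136 111  81 114 140 144
 143 144 1
[... 218 characters left out ...]
3 143 144 145 144 143 144
 145 143 141 124  96 106 110  75  57  65  73  72]
217 [ 33  31  35  40  50  75 108 112 120 137 140 143 145 145 143 145 145 145
 144 142 137 107  78 104 102  68  61  72  75  76]
219 [ 37  40  44  48  56  85 113 111 117 136 139 142 143 145 143 144 143 145
 142 139 135 110  88 109 106  84  76  76  75  66]
221 [ 75  75  74  75  74  83  95  96 113 135 140 141 144 143 144 144 142 143
 143 139 131 106  84  77  76  76  75  76  74  73]
223 [ 73  74  75  74  73  72  72  76  80  97 122 139 143 143 142 143 145 143
 138 124 101  88  83  85  83  78  77  75  74  74]
[[272.91756018 226.95528245]
 [273.02610348 223.03057843]
 [273.11354553 219.86608703]
 [273.32198719 212.31268894]]
```

View pics/b2s.png

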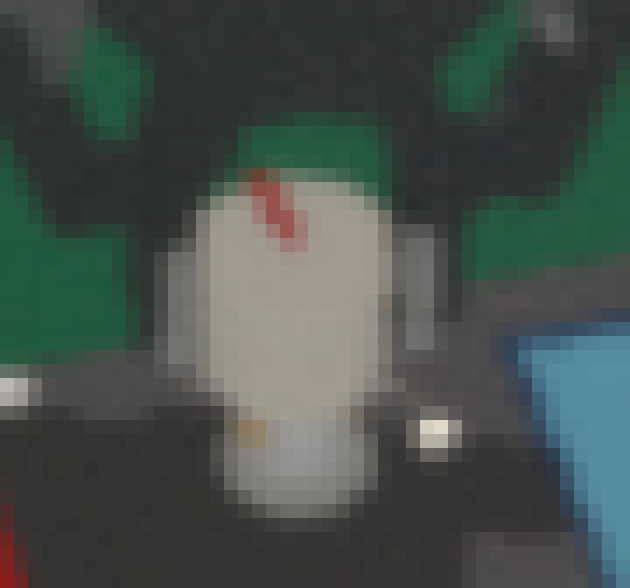

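Request:
drive_tool:
  series:
    - {"jaw": 1,"dx": -0.3,"dy": 0,"dz": 5,"rx": 0,"ry": 0,"rz": 0}
    - {"jaw": 1,"dx": -0.3,"dy": 0,"dz": 9,"rx": 0,"ry": 0,"rz": 0}
    - {"jaw": 1,"dx": -0.3,"dy": 0,"dz": 11,"rx": 0,"ry": 0,"rz": 0}
    - {"jaw": 1,"dx": -0.3,"dy": 0,"dz": 12,"rx": 0,"ry": 0,"rz": 0}
    - {"jaw": 1,"dx": -0.3,"dy": 0,"dz": 12.5,"rx": 0,"ry": 0,"rz": 0}
    - {"jaw": 1,"dx": -0.3,"dy": 0,"dz": 13,"rx": 0,"ry": 0,"rz": 0}
    - {"jaw": 1,"dx": -0.3,"dy": 0,"dz": 13.5,"rx": 0,"ry": 0,"rz": 0}
    - {"jaw": 1,"dx": -0.3,"dy": 0,"dz": 13.5,"rx": 0,"ry": 0,"rz": 0}

```text
time: 7.58
tcp_pos: [0.5456, -0.2094, 0.0959]
orientation: [-3.142, 0.0, 2.947]
force: [0.4, 0.5, -1.2]
gripper_width: 0.477
```

Request:
drive_tool:
  series:
    - {"jaw": 1,"dx": 0,"dy": 0,"dz": 0.5,"rx": 0,"ry": 0,"rz": 0}
    - {"jaw": 1,"dx": 0,"dy": 0,"dz": 1,"rx": 0,"ry": 0,"rz": 0}
    - {"jaw": 1,"dx": 0,"dy": 0,"dz": 1,"rx": 0,"ry": 0,"rz": 0}

```text
time: 7.95
tcp_pos: [0.5457, -0.2094, 0.095]
orientation: [-3.142, 0.001, 2.947]
force: [1.6, 0.8, 1.1]
gripper_width: 0.479
```

Request:
drive_tool:
  series:
    - {"jaw": 1,"dx": 0,"dy": 0,"dz": 0.5,"rx": 0,"ry": 0,"rz": 0}
    - {"jaw": 1,"dx": 0,"dy": 0,"dz": 1,"rx": 0,"ry": 0,"rz": 0}
    - {"jaw": 1,"dx": 0,"dy": 0,"dz": 1,"rx": 0,"ry": 0,"rz": 0}

```text
time: 8.32
tcp_pos: [0.5458, -0.2095, 0.0939]
orientation: [-3.141, 0.001, 2.947]
force: [4.1, -1.3, 2.2]
gripper_width: 0.478
```

```bash
python3 - <<'E'
from h import *
o=robot.get_obs();print(o['wrist_torque'],o['force'],o['tcp_pos'])
E
```

```text
[-0.16432715 -0.91709934 -0.02830185] [ 4.10734204 -1.34411685  2.18505749] [ 0.54582036 -0.20949716  0.09388572]
```

Request:
drive_tool:
  series:
    - {"jaw": 1,"dx": -0.7,"dy": -0.1,"dz": 0,"rx": 0,"ry": 0,"rz": 0}
    - {"jaw": 1,"dx": -0.7,"dy": -0.1,"dz": 0,"rx": 0,"ry": 0,"rz": 0}
    - {"jaw": 1,"dx": -0.7,"dy": -0.1,"dz": 0.5,"rx": 0,"ry": 0,"rz": 0}
    - {"jaw": 1,"dx": -0.7,"dy": -0.1,"dz": 0.5,"rx": 0,"ry": 0,"rz": 0}

```text
time: 8.82
tcp_pos: [0.5461, -0.2096, 0.0932]
orientation: [-3.142, -0.0, 2.947]
force: [2.3, -0.6, 1.1]
gripper_width: 0.474
```

```bash
python3 - <<'E'
from h import *
o=robot.get_obs();print(o['wrist_torque'],o['force'],o['tcp_pos'])
E
```

```text
[-0.09698243 -0.50732698 -0.04822501] [ 2.28389203 -0.58002897  1.05568511] [ 0.54605701 -0.20959323  0.09320681]
```

Request:
drive_tool:
  series:
    - {"jaw": 1,"dx": -0.4,"dy": 0,"dz": 0.5,"rx": 0,"ry": 0,"rz": 0}
    - {"jaw": 1,"dx": -0.4,"dy": 0,"dz": 1,"rx": 0,"ry": 0,"rz": 0}
    - {"jaw": 1,"dx": -0.4,"dy": 0,"dz": 1.5,"rx": 0,"ry": 0,"rz": 0}
    - {"jaw": 1,"dx": -0.4,"dy": 0,"dz": 1.5,"rx": 0,"ry": 0,"rz": 0}

```text
time: 9.32
tcp_pos: [0.5463, -0.2096, 0.0916]
orientation: [3.142, -0.001, 2.947]
force: [0.0, -0.6, -0.6]
gripper_width: 0.477
```

```bash
python3 - <<'E'
from h import *
o=robot.get_obs();print(o['wrist_torque'],o['force'],o['tcp_pos'])
E
```

```text
[-0.03603735 -0.10734434 -0.05294233] [ 0.04366844 -0.55316323 -0.61273266] [ 0.54625995 -0.20961522  0.09159457]
```

Request:
drive_tool:
  series:
    - {"jaw": 1,"dx": 0,"dy": 0,"dz": 0.5,"rx": 0,"ry": 0,"rz": 0}
    - {"jaw": 1,"dx": 0,"dy": 0,"dz": 1,"rx": 0,"ry": 0,"rz": 0}
    - {"jaw": 1,"dx": 0,"dy": 0,"dz": 1.5,"rx": 0,"ry": 0,"rz": 0}
    - {"jaw": 1,"dx": 0,"dy": 0,"dz": 2,"rx": 0,"ry": 0,"rz": 0}
    - {"jaw": 1,"dx": 0,"dy": 0,"dz": 2.5,"rx": 0,"ry": 0,"rz": 0}
    - {"jaw": 1,"dx": 0,"dy": 0,"dz": 2.5,"rx": 0,"ry": 0,"rz": 0}

```text
time: 10.07
tcp_pos: [0.5468, -0.2098, 0.0898]
orientation: [-3.141, 0.001, 2.947]
force: [0.7, 0.7, 4.9]
gripper_width: 0.476
```

```bash
python3 - <<'E'
from h import *
o=robot.get_obs();print(o['wrist_torque'],o['force'],o['tcp_pos'])
S=snap('side');save(S,(252,195,45,42),'b3s.png',14)
E
```

```text
[ 0.04766219 -0.24161879 -0.00570056] [0.6879757  0.67496933 4.88632783] [ 0.54677025 -0.20975655  0.0898365 ]
```

View pics/b3s.png

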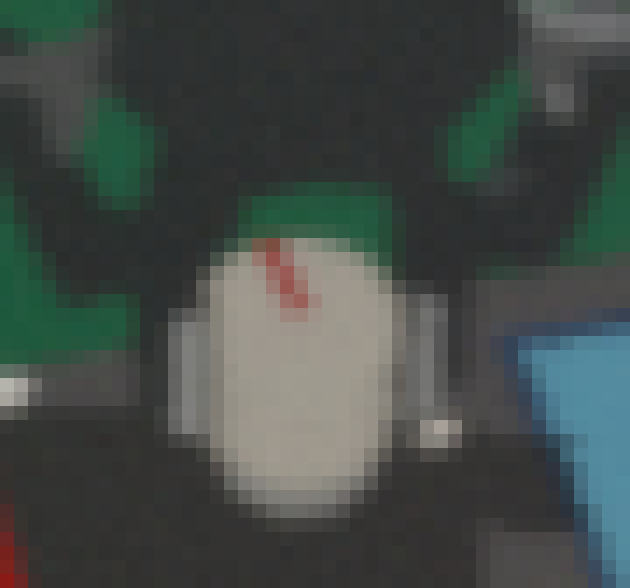

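Request:
drive_tool:
  series:
    - {"jaw": 1,"dx": 0,"dy": 0,"dz": 0.5,"rx": 0,"ry": 0,"rz": 0}
    - {"jaw": 1,"dx": 0,"dy": 0,"dz": 1,"rx": 0,"ry": 0,"rz": 0}
    - {"jaw": 1,"dx": 0,"dy": 0,"dz": 1.5,"rx": 0,"ry": 0,"rz": 0}
    - {"jaw": 1,"dx": 0,"dy": 0,"dz": 2,"rx": 0,"ry": 0,"rz": 0}
    - {"jaw": 1,"dx": 0,"dy": 0,"dz": 2.5,"rx": 0,"ry": 0,"rz": 0}
    - {"jaw": 1,"dx": 0,"dy": 0,"dz": 3,"rx": 0,"ry": 0,"rz": 0}

```text
time: 10.88
tcp_pos: [0.5472, -0.21, 0.0881]
orientation: [-3.141, 0.003, 2.947]
force: [-0.3, -0.2, 13.7]
gripper_width: 0.472
```

Request:
drive_tool:
  series:
    - {"jaw": 1,"dx": 0,"dy": 0,"dz": 0.5,"rx": 0,"ry": 0,"rz": 0}
    - {"jaw": 1,"dx": 0,"dy": 0,"dz": 1,"rx": 0,"ry": 0,"rz": 0}
    - {"jaw": 1,"dx": 0,"dy": 0,"dz": 1.5,"rx": 0,"ry": 0,"rz": 0}
    - {"jaw": 1,"dx": 0,"dy": 0,"dz": 2,"rx": 0,"ry": 0,"rz": 0}

```text
time: 11.38
tcp_pos: [0.5465, -0.2097, 0.084]
orientation: [3.142, -0.0, 2.947]
force: [2.2, -0.7, 1.7]
gripper_width: 0.474
```

```bash
python3 - <<'E'
from h import *
o=robot.get_obs();print(o['wrist_torque'],o['force'],o['tcp_pos'])
E
```

```text
[-0.05597856 -0.37990451  0.0146341 ] [ 2.21609069 -0.74048364  1.71071916] [ 0.54648727 -0.20965123  0.08400965]
```

```bash
python3 - <<'E'
from h import *
S=snap('side');save(S,(252,195,45,42),'b4s.png',14)
E
```

```text
(no output)
```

View pics/b4s.png

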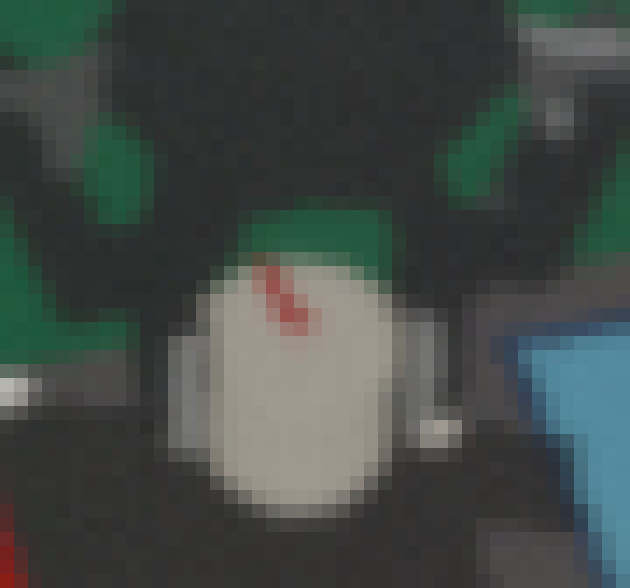

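Request:
drive_tool:
  series:
    - {"jaw": 1,"dx": 0,"dy": 0,"dz": 0.5,"rx": 0,"ry": 0,"rz": 0}
    - {"jaw": 1,"dx": 0,"dy": 0,"dz": 1,"rx": 0,"ry": 0,"rz": 0}
    - {"jaw": 1,"dx": 0,"dy": 0,"dz": 1.5,"rx": 0,"ry": 0,"rz": 0}
    - {"jaw": 1,"dx": 0,"dy": 0,"dz": 1.5,"rx": 0,"ry": 0,"rz": 0}

```text
time: 11.92
tcp_pos: [0.5464, -0.2097, 0.0826]
orientation: [3.142, -0.0, 2.947]
force: [2.7, 0.3, 0.4]
gripper_width: 0.478
```

Request:
drive_tool:
  series:
    - {"jaw": 1,"dx": 0,"dy": 0,"dz": 0.5,"rx": 0,"ry": 0,"rz": 0}
    - {"jaw": 1,"dx": 0,"dy": 0,"dz": 1,"rx": 0,"ry": 0,"rz": 0}
    - {"jaw": 1,"dx": 0,"dy": 0,"dz": 1,"rx": 0,"ry": 0,"rz": 0}

```text
time: 12.3
tcp_pos: [0.5462, -0.2096, 0.0808]
orientation: [3.141, -0.001, 2.947]
force: [4.1, -0.4, -6.5]
gripper_width: 0.476
```

```bash
python3 - <<'E'
from h import *
o=robot.get_obs();print(o['wrist_torque'],o['force'],o['tcp_pos'])
E
```

```text
[-0.20370275 -0.87573868 -0.01000542] [ 4.05537363 -0.40526466 -6.53764428] [ 0.54622776 -0.20956382  0.0807569 ]
```

Request:
drive_tool:
  series:
    - {"jaw": 1,"dx": -0.4,"dy": 0,"dz": 0.5,"rx": 0,"ry": 0,"rz": 0}
    - {"jaw": 1,"dx": -0.4,"dy": 0,"dz": 1,"rx": 0,"ry": 0,"rz": 0}
    - {"jaw": 1,"dx": -0.4,"dy": 0,"dz": 1,"rx": 0,"ry": 0,"rz": 0}

```text
time: 12.68
tcp_pos: [0.5466, -0.2096, 0.0805]
orientation: [3.141, -0.001, 2.947]
force: [1.0, 0.4, -6.1]
gripper_width: 0.477
```

Request:
drive_tool:
  series:
    - {"jaw": 1,"dx": 0,"dy": 0,"dz": 0.5,"rx": 0,"ry": 0,"rz": 0}
    - {"jaw": 1,"dx": 0,"dy": 0,"dz": 1,"rx": 0,"ry": 0,"rz": 0}
    - {"jaw": 1,"dx": 0,"dy": 0,"dz": 1,"rx": 0,"ry": 0,"rz": 0}

```text
time: 13.05
tcp_pos: [0.5469, -0.2098, 0.08]
orientation: [-3.142, 0.0, 2.947]
force: [0.1, 0.7, -3.2]
gripper_width: 0.477
```

```bash
python3 - <<'E'
from h import *
o=robot.get_obs();print(o['wrist_torque'],o['force'],o['tcp_pos'])
E
```

```text
[ 0.04386034 -0.022759   -0.00128809] [ 0.13223746  0.74532893 -3.23207635] [ 0.54685058 -0.20976144  0.07997098]
```

Request:
drive_tool:
  series:
    - {"jaw": 1,"dx": 0,"dy": 0,"dz": 0.5,"rx": 0,"ry": 0,"rz": 0}
    - {"jaw": 1,"dx": 0,"dy": 0,"dz": 1,"rx": 0,"ry": 0,"rz": 0}
    - {"jaw": 1,"dx": 0,"dy": 0,"dz": 1,"rx": 0,"ry": 0,"rz": 0}

```text
time: 13.42
tcp_pos: [0.547, -0.2098, 0.0795]
orientation: [-3.141, 0.001, 2.947]
force: [-2.2, 1.4, 4.5]
gripper_width: 0.476
```

Request:
drive_tool:
  series:
    - {"jaw": 1,"dx": 0,"dy": 0,"dz": 0.5,"rx": 0,"ry": 0,"rz": 0}
    - {"jaw": 1,"dx": 0,"dy": 0,"dz": 0.5,"rx": 0,"ry": 0,"rz": 0}
    - {"jaw": 1,"dx": 0,"dy": 0,"dz": 0.5,"rx": 0,"ry": 0,"rz": 0}

```text
time: 13.8
tcp_pos: [0.547, -0.2099, 0.0795]
orientation: [-3.141, 0.001, 2.947]
force: [-3.7, 0.3, 9.1]
gripper_width: 0.474
```

```bash
python3 - <<'E'
from h import *
o=robot.get_obs();print(o['wrist_torque'],o['force'],o['tcp_pos'],o['joint_positions'][5],o['orientation'])
S=snap('side');save(S,(252,195,45,42),'b5s.png',14)
E
```

```text
[0.26213363 0.77669102 0.0481912 ] [-3.74717803  0.29465266  9.12647053] [ 0.5470065  -0.20986784  0.07950414] -1.7426799925296044 [-3.14129836e+00  1.09897120e-03  2.94717944e+00]
```

View pics/b5s.png

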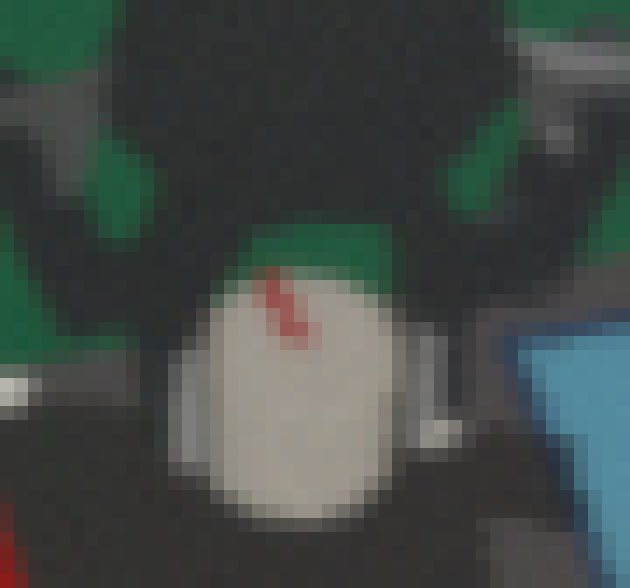

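Request:
drive_tool:
  series:
    - {"jaw": 1,"dx": 0.4,"dy": 0,"dz": -1,"rx": 0,"ry": 0,"rz": 0}
    - {"jaw": 1,"dx": 0.4,"dy": 0,"dz": -1.2,"rx": 0,"ry": 0,"rz": 5}
    - {"jaw": 1,"dx": 0.4,"dy": 0,"dz": -1.2,"rx": 0,"ry": 0,"rz": 12}
    - {"jaw": 1,"dx": 0.4,"dy": 0,"dz": -1.2,"rx": 0,"ry": 0,"rz": 20}
    - {"jaw": 1,"dx": 0.4,"dy": 0,"dz": -1.2,"rx": 0,"ry": 0,"rz": 28}
    - {"jaw": 1,"dx": 0.4,"dy": 0,"dz": -1.2,"rx": 0,"ry": 0,"rz": 36}

```text
time: 14.6
tcp_pos: [0.5466, -0.2089, 0.0795]
orientation: [3.14, -0.001, 2.315]
force: [0.2, 5.0, 4.0]
gripper_width: 0.477
```

```bash
python3 - <<'E'
from h import *
o=robot.get_obs();print(o['wrist_torque'],o['force'])
go(yaw=1.187)
E
```

```text
[0.9669249  0.10076284 0.10644871] [0.16967374 5.04661878 4.00559771]
t 14.6 tcp [ 0.5466 -0.2089  0.0795] ori [ 3.1404e+00 -9.0000e-04  2.3150e+00] F [0.2 5.  4. ] w 0.477 j6 -1.11
move mm [0. 0. 0.] rot deg [ 3.000e-02 -9.000e-02  6.463e+01]
```

Request:
drive_tool:
  series:
    - {"jaw": 1,"dx": 0.5,"dy": 0.5,"dz": 0,"rx": 0,"ry": 0,"rz": 8}
    - {"jaw": 1,"dx": 0.5,"dy": 0.5,"dz": 0,"rx": 0,"ry": 0,"rz": 16}
    - {"jaw": 1,"dx": 0.5,"dy": 0.5,"dz": 0,"rx": 0,"ry": 0,"rz": 24}
    - {"jaw": 1,"dx": 0.5,"dy": 0.5,"dz": 0,"rx": 0,"ry": 0,"rz": 32}

```text
time: 15.1
tcp_pos: [0.5467, -0.2085, 0.0796]
orientation: [3.141, -0.001, 1.756]
force: [-0.5, 2.6, 2.5]
gripper_width: 0.475
```

```bash
python3 - <<'E'
from h import *
o=robot.get_obs();print(o['wrist_torque'],o['force'])
go(yaw=1.187)
E
```

```text
[ 0.58899604 -0.06972919  0.13285251] [-0.46400532  2.57519283  2.49990288]
t 15.1 tcp [ 0.5467 -0.2085  0.0796] ori [ 3.1410e+00 -7.0000e-04  1.7563e+00] F [-0.5  2.6  2.5] w 0.475 j6 -0.55
move mm [0. 0. 0.] rot deg [ 2.000e-02 -5.000e-02  3.262e+01]
```

Request:
drive_tool:
  series:
    - {"jaw": 1,"dx": 0.4,"dy": 0,"dz": 0,"rx": 0,"ry": 0,"rz": 8}
    - {"jaw": 1,"dx": 0.4,"dy": 0,"dz": 0,"rx": 0,"ry": 0,"rz": 16}
    - {"jaw": 1,"dx": 0.4,"dy": 0,"dz": 0,"rx": 0,"ry": 0,"rz": 24}
    - {"jaw": 1,"dx": 0.4,"dy": 0,"dz": 0,"rx": 0,"ry": 0,"rz": 30}
    - {"jaw": 1,"dx": 0.4,"dy": 0,"dz": 0,"rx": 0,"ry": 0,"rz": 32}
    - {"jaw": 1,"dx": 0.4,"dy": 0,"dz": 0,"rx": 0,"ry": 0,"rz": 32}

```text
time: 15.85
tcp_pos: [0.5468, -0.2083, 0.0795]
orientation: [3.141, -0.001, 1.204]
force: [2.5, 3.7, 1.5]
gripper_width: 0.474
```

```bash
python3 - <<'E'
from h import *
o=robot.get_obs();print(o['wrist_torque'],o['force'])
go(yaw=1.187)
S=snap('side');save(S,(252,195,45,42),'c1s.png',14)
T=snap('top');save(T,(290,140,60,75),'c1t.png',8)
E
```

```text
[ 0.71312092 -0.47237079 -0.01562972] [2.45885657 3.67479155 1.46369946]
t 15.85 tcp [ 0.5468 -0.2083  0.0795] ori [ 3.1411e+00 -7.0000e-04  1.2035e+00] F [2.5 3.7 1.5] w 0.474 j6 0.003
move mm [0. 0. 0.] rot deg [ 0.03 -0.04  0.95]
```

View pics/c1s.png

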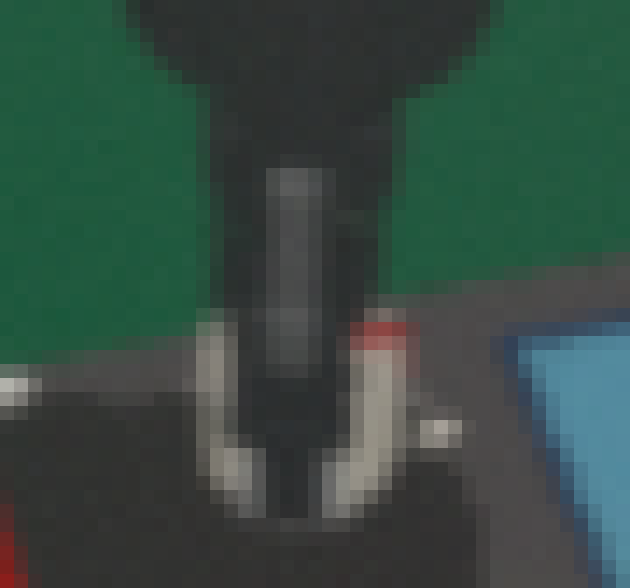

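View pics/c1t.png

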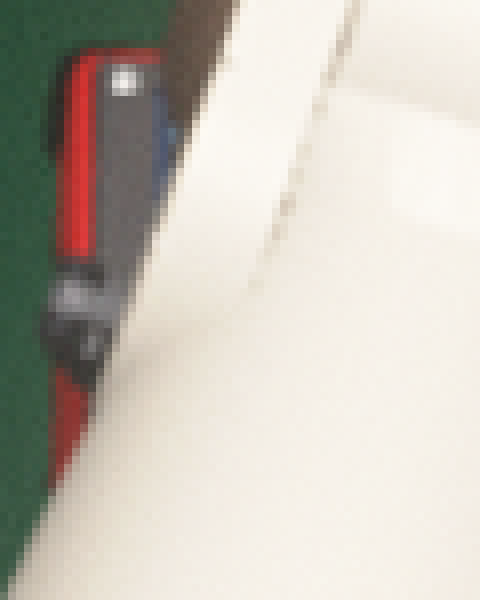

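```bash
python3 - <<'E'
from h import *
S=snap('side')
for a in(.3,.1,-.055,-.2): 
    d=np.array([np.cos(a),np.sin(a),0]);C=np.array([.546,-.2095,.106]);print(a,proj(S,[C+.006*d,C+.0115*d,C+.018*d]).round(2).tolist())
x,y,w,h=(272,214,12,10);c=S['pixels'][y:y+h,x:x+w].astype(int);d=c[:,:,0]-(c[:,:,1]+c[:,:,2])//2;print(d)
E
```

```text
0.3 [[275.01, 218.64], [276.54, 217.86], [278.35, 216.94]]
0.1 [[275.22, 218.9], [276.94, 218.36], [278.98, 217.72]]
-0.055 [[275.33, 219.12], [277.15, 218.78], [279.31, 218.38]]
-0.2 [[275.39, 219.34], [277.27, 219.2], [279.49, 219.03]]
[[ -1  -1  -1  -1  -5  -5 -10 -26 -40 -42 -41 -38]
 [  0  -2  -2  -4  -4  -4 -10 -25 -37 -32 -24 -21]
 [ -1  -1  -1  -2  -2  -3  -3  -6  -8  -5  -2  -2]
 [ -2  -2  -2  -3  -2   6  11  13  10   5   2   2]
 [ -2   0  -1  -4   4  37  62  71  60  28   5   3]
 [ -2  -2  -2  -2   6  40  59  53  41  23   5   2]
 [ -2  -1  -2  -1   3  13  20  19  24  18   4   2]
 [ -2  -2  -1  -2   0   6  10  12  18  18   4   2]
 [ -3  -2  -3  -2  -1   5  10  11  10   7   3   3]
 [ -3  -3  -3  -2   0   7  10   9   8   3   4   3]]
```

Request:
drive_tool:
  series:
    - {"jaw": 1,"dx": 0.6,"dy": 0.2,"dz": -0.2,"rx": 0,"ry": 0,"rz": 0.5}
    - {"jaw": 1,"dx": 0.6,"dy": 0.2,"dz": -0.2,"rx": 0,"ry": 0,"rz": 0.5}
    - {"jaw": 0,"dx": 0.6,"dy": 0.2,"dz": -0.2,"rx": 0,"ry": 0,"rz": 0.5}
    - {"jaw": -1,"dx": 0.6,"dy": 0.2,"dz": -0.2,"rx": 0,"ry": 0,"rz": 0.5}
    - {"jaw": -1,"dx": 0.6,"dy": 0.2,"dz": -0.2,"rx": 0,"ry": 0,"rz": 0.5}
    - {"jaw": -1,"dx": 0.6,"dy": 0.2,"dz": -0.2,"rx": 0,"ry": 0,"rz": 0.5}
    - {"jaw": -1,"dx": 0.6,"dy": 0.2,"dz": -0.2,"rx": 0,"ry": 0,"rz": 0.5}

```text
time: 16.88
tcp_pos: [0.5468, -0.2081, 0.0797]
orientation: [-3.142, 0.0, 1.193]
force: [-0.6, 0.0, 0.4]
gripper_width: 0.997
```

Request:
drive_tool:
  series:
    - {"jaw": -1,"dx": 0,"dy": 0,"dz": -20,"rx": 0,"ry": 0,"rz": 0}
    - {"jaw": -1,"dx": 0,"dy": 0,"dz": -60,"rx": 0,"ry": 0,"rz": 0}
    - {"jaw": -1,"dx": 0,"dy": 0,"dz": -110,"rx": 0,"ry": 0,"rz": 0}
    - {"jaw": -1,"dx": 45,"dy": -35,"dz": -130,"rx": 0,"ry": 0,"rz": 0}
    - {"jaw": -1,"dx": 90,"dy": -70,"dz": -130,"rx": 0,"ry": 0,"rz": 0}
    - {"jaw": -1,"dx": 130,"dy": -105,"dz": -130,"rx": 0,"ry": 0,"rz": 0}
    - {"jaw": -1,"dx": 164,"dy": -130,"dz": -130,"rx": 0,"ry": 0,"rz": 0}
    - {"jaw": -1,"dx": 164,"dy": -130,"dz": -130,"rx": 0,"ry": 0,"rz": 0}

```text
time: 17.88
tcp_pos: [0.4859, -0.0056, 0.2102]
orientation: [3.141, -0.001, 1.197]
force: [0.2, -0.2, 0.2]
gripper_width: 1.002
```

```bash
python3 - <<'E'
from h import *
S=snap('side');T=snap('top')
f=lambda im,x,y,w,h:cv2.resize(im[y:y+h,x:x+w,::-1],(400,400),interpolation=cv2.INTER_NEAREST)
cv2.imwrite('pics/d1.png',np.hstack([f(S['pixels'],255,204,32,32),f(T['pixels'],303,174,32,32)]))
cv2.imwrite('pics/d1f.png',np.vstack([S['pixels'],T['pixels']])[:600,:,::-1])
go()
def face(s,roi,th):
    x,y,w,h=roi
    m=cv2.resize(s['pixels'][y:y+h,x:x+w,0],None,fx=8,fy=8,interpolation=cv2.INTER_CUBIC)>th
    cs=cv2.findContours(m.astype(np.uint8),cv2.RETR_EXTERNAL,cv2.CHAIN_APPROX_NONE)[0]
    k=max(cs,key=cv2.contourArea);e=cv2.fitEllipse(k)
    return (np.array(e[0])+.5)/8-.5+[x,y],np.array(e[1])/8,e[2]
a=face(S,(262,207,20,24),205);b=face(T,(307,180,24,24),215);print(a,b);print('top centre',tri(S,a[0],T,b[0]))
for s,r,c in((S,(265,208,20,20),a[0]),(T,(306,180,24,24),b[0])):
    x,y,w,h=r;q=s['pixels'][y:y+h,x:x+w].astype(float);d=q[:,:,0]-(q[:,:,1]+q[:,:,2])/2
    m=np.argwhere(d>20);W=d[d>20];P=np.array([plane(s,(j+x,i+y),.106)[:2] for i,j in m])
    mu=np.average(P,axis=0,weights=W);c0=plane(s,c,.106)[:2];u,_,_=np.linalg.svd(np.cov(P.T,aweights=W));v=u[:,0]
    print(len(m),mu,'pca',np.arctan(v[1]/v[0]),'mu-c',np.arctan2(*(mu-c0)[::-1]),(mu-c0)*1e3,'mu-shaft',np.arctan2(*(mu-[.546,-.2095])[::-1]))
E
```

```text
t 17.975 tcp [ 0.4866 -0.0076  0.2099] ori [3.141  0.     1.1943] F [0.3 0.4 0.5] w 0.999 j6 0.361
move mm [0. 0. 0.] rot deg [0.04 0.   0.  ]
(array([273.21524429, 219.62328529]), array([10.64640713, 14.24835396]), 92.93464660644531) (array([319.60294151, 191.47040462]), array([16.56060028, 17.64885712]), 156.79026794433594)
top centre (array([ 0.54627875, -0.20914857,  0.10518153]), np.float64(0.0009786115000820531))
21 [ 0.55904342 -0.20972668] pca -0.2841937650375241 mu-c 0.01272354485941653 [13.52919471  0.17214861] mu-shaft -0.01737686640284324
27 [ 0.55838703 -0.2111071 ] pca -0.17600460641207294 mu-c -0.16785430749665314 [11.76845877 -1.99415021] mu-shaft -0.12901996137476704
```

View pics/d1.png

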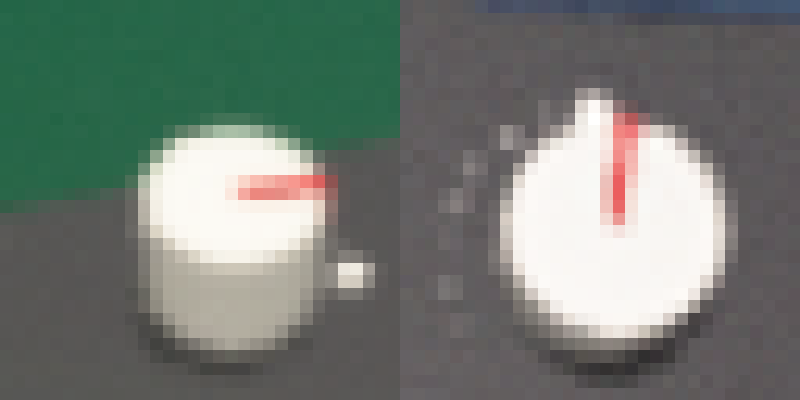

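View pics/d1f.png

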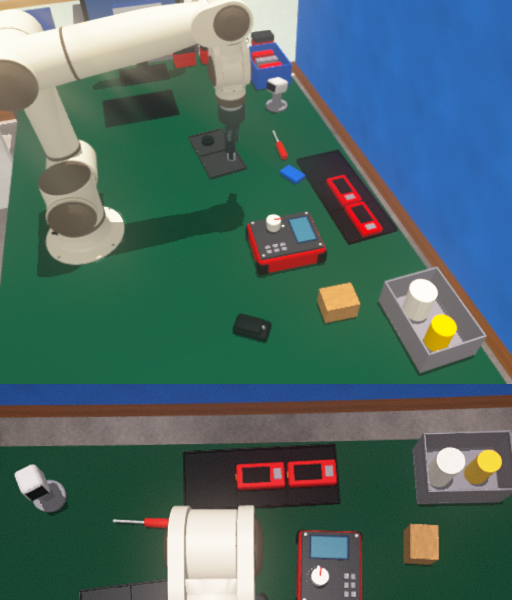

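```bash
python3 - <<'E'
from h import *
S,T=snap('side'),snap('top')
def fit(s,roi,axis,z):
    x,y,w,h=roi;q=s['pixels'][y:y+h,x:x+w].astype(float);d=np.clip(q[:,:,0]-(q[:,:,1]+q[:,:,2])/2-8,0,None)
    if axis: d=d.T
    pts=[]
    for i,r in enumerate(d):
        if r.sum()>40: pts.append((i,(r*np.arange(len(r))).sum()/r.sum(),r.sum()))
    p=np.array(pts)[1:-1]; print(np.array(pts).round(2).tolist())
    k=np.polyfit(p[:,0],p[:,1],1)
    e=[]
    for t in(p[0,0],p[-1,0]):
        v=np.polyval(k,t);uv=(t+x,v+y) if axis else (v+x,t+y);e.append(plane(s,uv,z)[:2])
    e=sorted(e,key=lambda a:a[0]);dd=e[1]-e[0];print('ang',np.arctan2(dd[1],dd[0]),e, 'axis y at x=.546:',e[0][1]+dd[1]/dd[0]*(.546-e[0][0]))
fit(S,(270,213,14,12),1,.106);fit(T,(315,180,10,14),0,.106)
# knob silhouette circle in top view, from left/right edges per row (red channel)
im=T['pixels'][:,:,0].astype(float)
for r in range(188,200):
    row=im[r,306:336];th=170;ii=np.where(row>th)[0];a,b=ii[0],ii[-1]
    xa=a-(row[a]-th)/(row[a]-row[a-1]);xb=b+(row[b]-th)/(row[b]-row[b+1]);print(r,round(306+xa,2),round(306+xb,2),'mid',round(306+(xa+xb)/2,2),end='; ')
print()
C=np.array([.546,-.2095,.106])
print('proj T centre',proj(T,[C,C-[0,0,.016]]))
for a in(.05,-.055,-.15,-.25):
    d=np.array([np.cos(a),np.sin(a),0]);print(a,proj(T,[C+.003*d,C+.018*d]).round(2).tolist(),proj(S,[C+.003*d,C+.018*d]).round(2).tolist())
E
```

```text
[[4.0, 5.76, 112.5], [5.0, 5.72, 160.5], [6.0, 5.7, 163.5], [7.0, 5.74, 173.5], [8.0, 5.67, 183.5], [9.0, 5.59, 191.5], [10.0, 5.65, 224.5], [11.0, 5.88, 125.0]]
ang -0.2731045777928818 [array([ 0.55158586, -0.20807082]), array([ 0.56558088, -0.21199088])] axis y at x=.546: -0.20650620505439427
[[3.0, 5.7, 188.5], [4.0, 5.67, 276.0], [5.0, 5.41, 173.5], [6.0, 5.27, 167.5], [7.0, 5.14, 203.5], [8.0, 5.0, 204.0], [9.0, 4.85, 196.5], [10.0, 4.85, 181.5], [11.0, 4.86, 106.5]]
ang -0.17770746449536548 [array([ 0.55021   , -0.20964369]), array([ 0.56490054, -0.21228214])] axis y at x=.546: -0.20888756669975236
188 311.45 327.69 mid 319.57; 189 311.22 328.14 mid 319.68; 190 310.78 328.42 mid 319.6; 191 310.6 328.54 mid 319.57; 192 310.67 328.64 mid 319.66; 193 310.68 328.58 mid 319.63; 194 310.84 328.43 mid 319.63; 195 311.27 328.16 mid 319.72; 196 311.79 327.63 mid 319.71; 197 312.46 326.85 mid 319.66; 198 313.46 326.0 mid 319.73; 199 314.64 324.62 mid 319.63; 
proj T centre [[319.77573784 191.71991453]
 [318.96251151 192.94954435]]
0.05 [[319.66, 190.5], [319.07, 184.41]] [[274.29, 219.23], [279.1, 217.93]]
-0.055 [[319.79, 190.5], [319.85, 184.39]] [[274.33, 219.31], [279.31, 218.38]]
-0.15 [[319.91, 190.5], [320.56, 184.45]] [[274.35, 219.38], [279.44, 218.8]]
-0.25 [[320.03, 190.53], [321.3, 184.58]] [[274.36, 219.45], [279.52, 219.25]]
```

```bash
python3 - <<'E'
from h import *
go(.5466,-.2086,.15,1.194)
E
```

```text
t 18.075 tcp [ 0.4867 -0.0084  0.2096] ori [3.1415e+00 2.0000e-04 1.1925e+00] F [ 0.4 -0.5 -0. ] w 0.999 j6 0.361
move mm [-163.91  129.6    59.68] rot deg [ 0.    0.01 -0.09]
```

Request:
drive_tool:
  series:
    - {"jaw": -1,"dx": -55,"dy": 43,"dz": 0,"rx": 0,"ry": 0,"rz": 0}
    - {"jaw": -1,"dx": -105,"dy": 83,"dz": 0,"rx": 0,"ry": 0,"rz": 0}
    - {"jaw": -1,"dx": -145,"dy": 114.6,"dz": 20,"rx": 0,"ry": 0,"rz": 0}
    - {"jaw": -1,"dx": -163.9,"dy": 129.6,"dz": 45,"rx": 0,"ry": 0,"rz": 0}
    - {"jaw": -1,"dx": -163.9,"dy": 129.6,"dz": 60,"rx": 0,"ry": 0,"rz": 0}
    - {"jaw": -1,"dx": -163.9,"dy": 129.6,"dz": 60,"rx": 0,"ry": 0,"rz": 0}
    - {"jaw": -1,"dx": -163.9,"dy": 129.6,"dz": 60,"rx": 0,"ry": 0,"rz": 0}
    - {"jaw": -1,"dx": -163.9,"dy": 129.6,"dz": 60,"rx": 0,"ry": 0,"rz": 0}

```text
time: 19.08
tcp_pos: [0.5469, -0.2073, 0.1511]
orientation: [3.14, -0.0, 1.194]
force: [0.4, 0.5, -0.2]
gripper_width: 1.0
```

```bash
python3 - <<'E'
from h import *
go(.5466,-.2086,.081,1.194)
E
```

```text
t 19.075 tcp [ 0.5469 -0.2073  0.1511] ori [ 3.1396e+00 -1.0000e-04  1.1942e+00] F [ 0.4  0.5 -0.2] w 1.0 j6 0.014
move mm [-1.350e+00  2.000e-02  7.008e+01] rot deg [ 0.11 -0.    0.01]
```

Request:
drive_tool:
  series:
    - {"jaw": -1,"dx": 0,"dy": 0,"dz": 25,"rx": 0,"ry": 0,"rz": 0}
    - {"jaw": -1,"dx": 0,"dy": 0,"dz": 45,"rx": 0,"ry": 0,"rz": 0}
    - {"jaw": -1,"dx": 0,"dy": 0,"dz": 60,"rx": 0,"ry": 0,"rz": 0}
    - {"jaw": -1,"dx": 0,"dy": 0,"dz": 67,"rx": 0,"ry": 0,"rz": 0}
    - {"jaw": -1,"dx": 0,"dy": 0,"dz": 69,"rx": 0,"ry": 0,"rz": 0}
    - {"jaw": -1,"dx": 0,"dy": 0,"dz": 69,"rx": 0,"ry": 0,"rz": 0}
    - {"jaw": -1,"dx": 0,"dy": 0,"dz": 69,"rx": 0,"ry": 0,"rz": 0}

```text
time: 19.95
tcp_pos: [0.5468, -0.208, 0.0813]
orientation: [3.141, 0.0, 1.193]
force: [-0.2, -0.5, -0.4]
gripper_width: 1.002
```

```bash
python3 - <<'E'
from h import *
go(.5466,-.2086,.081,1.194)
E
```

```text
t 19.95 tcp [ 0.5468 -0.208   0.0813] ori [3.1407 0.     1.1931] F [-0.2 -0.5 -0.4] w 1.002 j6 0.014
move mm [-0.66  0.04  0.34] rot deg [ 0.05  0.   -0.05]
```

Request:
drive_tool:
  series:
    - {"jaw": 0,"dx": -0.3,"dy": 0,"dz": 0,"rx": 0,"ry": 0,"rz": 0}
    - {"jaw": 1,"dx": -0.3,"dy": 0,"dz": 0,"rx": 0,"ry": 0,"rz": 0}
    - {"jaw": 1,"dx": -0.3,"dy": 0,"dz": 0,"rx": 0,"ry": 0,"rz": 0}
    - {"jaw": 1,"dx": -0.3,"dy": 0,"dz": 0,"rx": 0,"ry": 0,"rz": 0}
    - {"jaw": 1,"dx": -0.3,"dy": 0,"dz": 0,"rx": 0,"ry": 0,"rz": 0}
    - {"jaw": 1,"dx": -0.3,"dy": 0,"dz": 0,"rx": 0,"ry": 0,"rz": -3}
    - {"jaw": 1,"dx": -0.3,"dy": 0,"dz": 0,"rx": 0,"ry": 0,"rz": -6}
    - {"jaw": 1,"dx": -0.3,"dy": 0,"dz": 0,"rx": 0,"ry": 0,"rz": -7}
  squeeze: 30

```text
time: 20.95
tcp_pos: [0.5464, -0.2082, 0.081]
orientation: [3.141, 0.0, 1.316]
force: [-2.1, 0.3, 5.1]
gripper_width: 0.477
```

Request:
drive_tool:
  series:
    - {"jaw": 1,"dx": 0,"dy": 0,"dz": 0,"rx": 0,"ry": 0,"rz": 0}
    - {"jaw": 1,"dx": 0,"dy": 0,"dz": 0,"rx": 0,"ry": 0,"rz": 0}

```text
time: 21.2
tcp_pos: [0.5464, -0.2082, 0.081]
orientation: [3.141, 0.0, 1.314]
force: [-2.5, -0.4, 5.6]
gripper_width: 0.476
```

```bash
python3 - <<'E'
from h import *
go(yaw=1.315); print(robot.get_obs()['wrist_torque'])
E
```

```text
t 21.2 tcp [ 0.5464 -0.2082  0.081 ] ori [3.1414e+00 2.0000e-04 1.3143e+00] F [-2.5 -0.4  5.6] w 0.476 j6 -0.108
move mm [0. 0. 0.] rot deg [ 0.01  0.01 -0.04]
[0.06891573 0.43401412 0.03722237]
```

Forces are small, so I'll open, retreat as before and check from both cameras.

Request:
drive_tool:
  series:
    - {"jaw": 0,"dx": 0,"dy": 0,"dz": 0,"rx": 0,"ry": 0,"rz": 0}
    - {"jaw": -1,"dx": 0,"dy": 0,"dz": 0,"rx": 0,"ry": 0,"rz": 0}
    - {"jaw": -1,"dx": 0,"dy": 0,"dz": 0,"rx": 0,"ry": 0,"rz": 0}
    - {"jaw": -1,"dx": 0,"dy": 0,"dz": 0,"rx": 0,"ry": 0,"rz": 0}
    - {"jaw": -1,"dx": 0,"dy": 0,"dz": 0,"rx": 0,"ry": 0,"rz": 0}
    - {"jaw": -1,"dx": 0,"dy": 0,"dz": -10,"rx": 0,"ry": 0,"rz": 0}
    - {"jaw": -1,"dx": 0,"dy": 0,"dz": -40,"rx": 0,"ry": 0,"rz": 0}
    - {"jaw": -1,"dx": 0,"dy": 0,"dz": -90,"rx": 0,"ry": 0,"rz": 0}

```text
time: 22.2
tcp_pos: [0.5456, -0.2078, 0.1709]
orientation: [-3.139, -0.0, 1.315]
force: [1.3, -0.7, -0.0]
gripper_width: 1.003
```

Request:
drive_tool:
  series:
    - {"jaw": -1,"dx": 45,"dy": -35,"dz": -30,"rx": 0,"ry": 0,"rz": 0}
    - {"jaw": -1,"dx": 90,"dy": -70,"dz": -40,"rx": 0,"ry": 0,"rz": 0}
    - {"jaw": -1,"dx": 130,"dy": -105,"dz": -40,"rx": 0,"ry": 0,"rz": 0}
    - {"jaw": -1,"dx": 164,"dy": -130,"dz": -40,"rx": 0,"ry": 0,"rz": 0}
    - {"jaw": -1,"dx": 164,"dy": -130,"dz": -40,"rx": 0,"ry": 0,"rz": 0}
    - {"jaw": -1,"dx": 164,"dy": -130,"dz": -40,"rx": 0,"ry": 0,"rz": 0}

```text
time: 22.95
tcp_pos: [0.4623, -0.0167, 0.2113]
orientation: [3.14, -0.0, 1.316]
force: [0.5, -0.4, -0.4]
gripper_width: 1.001
```

```bash
python3 - <<'E'
from h import *
S,T=snap('side'),snap('top')
f=lambda im,x,y,w,h:cv2.resize(im[y:y+h,x:x+w,::-1],(400,400),interpolation=cv2.INTER_NEAREST)
cv2.imwrite('pics/e1.png',np.hstack([f(S['pixels'],255,204,32,32),f(T['pixels'],303,174,32,32)]))
go()
def fit(s,roi,axis,z):
    x,y,w,h=roi;q=s['pixels'][y:y+h,x:x+w].astype(float);d=np.clip(q[:,:,0]-(q[:,:,1]+q[:,:,2])/2-8,0,None)
    if axis: d=d.T
    p=np.array([(i,(r*np.arange(len(r))).sum()/r.sum()) for i,r in enumerate(d) if r.sum()>40]);print((p+[[x,y] if axis else [y,x]]).round(2).tolist());p=p[1:-1]
    k=np.polyfit(p[:,0],p[:,1],1);e=[]
    for t in(p[0,0],p[-1,0]):
        v=np.polyval(k,t);uv=(t+x,v+y) if axis else (v+x,t+y);e.append(plane(s,uv,z)[:2])
    e=sorted(e,key=lambda a:a[0]);dd=e[1]-e[0];print('ang',np.arctan2(dd[1],dd[0]),e)
fit(S,(270,213,14,12),1,.106);fit(T,(315,180,10,14),0,.106)
im=S['pixels']
x,y,w,h=262,207,20,24
m=cv2.resize(im[y:y+h,x:x+w,0],None,fx=8,fy=8,interpolation=cv2.INTER_CUBIC)>205
k=max(cv2.findContours(m.astype(np.uint8),cv2.RETR_EXTERNAL,cv2.CHAIN_APPROX_NONE)[0],key=cv2.contourArea);e=cv2.fitEllipse(k);uv=(np.array(e[0])+.5)/8-.5+[x,y]
print(uv,tri(S,uv,T,(319.65,191.6)))
E
```

```text
t 23.05 tcp [ 0.4624 -0.0173  0.2108] ori [3.1414e+00 1.0000e-04 1.3145e+00] F [ 0.4  0.4 -0.6] w 0.996 j6 0.219
move mm [0. 0. 0.] rot deg [0.01 0.01 0.  ]
[[274.0, 218.67], [275.0, 218.63], [276.0, 218.54], [277.0, 218.38], [278.0, 217.91], [279.0, 217.87], [280.0, 218.01]]
ang -0.01897553631088008 [array([ 0.55163243, -0.20793262]), array([ 0.56382717, -0.20816405])]
[[182.0, 319.73], [183.0, 319.92], [184.0, 319.72], [185.0, 319.51], [186.0, 319.65], [187.0, 319.72], [188.0, 319.75], [189.0, 319.77], [190.0, 319.78], [191.0, 319.77]]
ang -0.042768807843661716 [array([ 0.55021116, -0.20958578]), array([ 0.56740513, -0.21032159])]
[273.14046001 219.66239071] (array([ 0.5459859 , -0.20924931,  0.10519991]), np.float64(0.0009190737128098724))
```

View pics/e1.png

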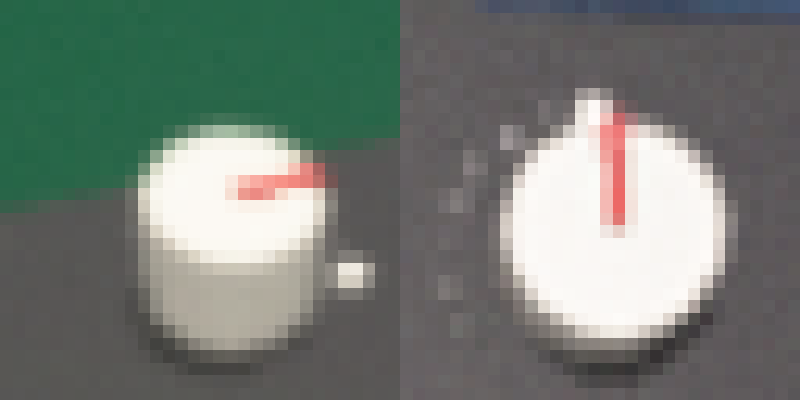

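```bash
python3 - <<'E'
from station import robot
print(robot.sign_off())
E
```

```text
the job is handed in; nothing more can be done
None
```

The knob is fitted on the D-shaft, fully home, with its pointer at the white dot. The gripper is open and well clear. I handed the job in at about 23 s of robot time; no verdict was reported.

**Fitting:** The first insertion angle, read from the pictures at about 1.7 rad, went on without an angle search. The catches resisted with at most about 14 N and then pulled the knob down. The measured TCP height stopped at 79.5 mm, the height I had predicted for home from the grasp.

**Pointer:** I turned the knob clockwise about 100° and let go. The pictures then showed the pointer 0.12 rad (about 7°) too far, or 0.22 rad by the rougher side view. I regripped it and turned it back 7° anticlockwise, so the last small move was not clockwise.

**Last checks:**
- **Pointer angle:** −0.04 rad in the top view and −0.02 rad in the side view. The dot line lies at about −0.055 rad, so the pointer's end should be under 1 mm off the line.
- **Knob height:** its top measures 105.2 mm above the table, against 106 mm expected. That agrees with the knob being home, within the 2 mm camera accuracy.
- **Disagreement:** the two views differed by about 1 mm on the knob's centre. The side view is the coarser one for the pointer angle.
- **Not checked:** I did not measure the bystanders' positions again. The arm passed well above them, and the forces I read showed no contact with them.

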